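# Weigh a canister of eyelets on a sprung hand scale

## Robot

A 6-joint arm with a two-finger parallel gripper is mounted at the origin on the work surface. World frame = base frame: x ahead of the robot, y to its left, z up, the work surface at z = 0. Lengths are in m, angles in rad, forces in N, time in s.
With the tool pointing down it reaches from about 0.425 to 0.95 m from the base axis. Payload 3.5 kg.
Tool frame: the origin (TCP) lies on the centre line of the jaws, within the pads' length; the fingertips stand tip_extent ahead of it and the grasp point (between the pads) lies 2 mm behind it (tip_extent is the distance from the TCP to the fingertips, in m); z points along the fingers, y is the direction in which the jaws open and shut (so a half turn about z gives the same grasp; the last joint's range is limited). The gripper opens to 85 mm and grips with 20 to 120 N. Pads are 22 mm wide; open, the fingers measure 114 mm over their backs; the gripper's body (76 mm by 85 mm) begins 54 mm behind the grasp point. The pads swing forward as they close: fully open they stand 13 mm farther back than shut.
Start: joints at [1.176, 0.286, 1.577, -0, 1.279, -0.15], TCP at [0.164, 0.655, 0.212] pointing down, gripper open.
Joint ranges: [-2.77, 2.77], [-0.9, 2.22], [0.21, 2.48], [-1.53, 4.67], [0.24, 2.81], [-2.84, 2.84]. Speed limits (rad/s): [2.79, 2.79, 3.14, 3.14, 3.14, 3.14].

## Interface

Orientations are given as a unit quaternion [x, y, z, w].
In Python, from plant import * gives the robot as it stands.
- The arm moves only by the shell command python3 -m crank 'ROWS' [FORCE]. ROWS is JSON, a list of rows, each a list of 7 numbers: the gripper's target within -1 to 1 (shut at 1, half-way at 0, fully open at -1), then the shift along the tool's x, y, z in cm, then the turn, a rotation vector about the tool's x, y, z in degrees. In form: [[fingers, tx, ty, tz, wx, wy, wz], ...]. A call has 1 to 5 rows; each row shifts and turns the commanded pose from where the row before left it, along the tool's axes as they then stand; what a row does not reach is not made up. A row lasts 1/10 s, in which the tool goes at most 50 mm and 8.59 degrees, less where a joint would pass 70% of its speed; a pose out of reach is approached as far as the arm can. A call is refused whole if a number of a shift passes 5 or a number of a turn 8.59, either way. A call with a gripper value outside its range is refused whole. The fingers move at their own pace and stop on an object; FORCE is the grip in N (left out, the last holds). Time passes only in rows, so rows that do not move let the fingers close. It gives the time, the measured TCP pose, the force and the opening at its end, in the units of the state.
- get_state(): the state, without advancing time (a new reading comes with each control period).
- read_camera(name): name is "side" or "top"; returns a dict with "color" (480x640x3 uint8, red, green, blue), "vfov" (degrees; the focal length in pixels is half the picture's height over the tangent of half this angle, whatever the lens; pixels are square), "cx", "cy" (the principal point, pixels), "cam_to_world" (4x4, takes a point from camera to world coordinates). Camera axes: x right, y up, looking along -z (the intrinsics and any distortion apply to the point x, -y, -z); pixel columns grow to the right and rows downward; lengths in m; the calibration is good to about 2 mm. A picture is of the moment at which its call begins. There is no depth.
- sign_off(): hands the job in, once; it reports no verdict.
Trained networks look in the newest picture that a camera, given by its name, has taken for a name from the list of things; names that differ only in an ending like _2 or _b are one class to them, and where a whole thing is asked for, a point or a joint stands for the part that bears it (a point fixed in the world has none). Each returns a list of dicts, best first, with "p" (0 to 1); they miss things now and then, are a little off and sometimes report something else, mostly with a low value. They report only what shows in the picture. A call takes as long as a camera call.
- trace(thing, camera): "pixels" (480x640 bool, what is visible of it) and "location" ([column, row] in pixels, amid what is visible of it).
- place_of(thing, camera): "location" ([column, row] in pixels: a listed point, or the origin of a listed thing).
The state is a dict: "time": time; "qpos": joint angles; "dq": joint speeds; "joint_efforts": joint torques, N m; "eef_pos": TCP position; "tcp_rot": TCP orientation; "contact_force": force on the tool from outside, world axes, zero at the start; "wrist_torque": the same for the moment, N m; "opening": opening from 0.0 (shut) to 1.0 (fully open).
Only numpy, scipy, OpenCV 4.12 (cv2) and the standard library are available. Lean on these libraries where they do the work, as an engineer would, in place of code of your own. Each camera call takes 0.05 s, during which the arm holds its last target.

## Task

Weigh the canister of eyelets: take the sprung hand scale out of its stand, hook it under the canister's wire handle and first draw only a light pull of about 1.8 N (some 180 g), canister still standing, for a good second so that the hook settles. Then draw it up gently until it hangs still and level one to three centimetres off the table (never above four), keep it so for a good second for the reading, lower it gently back to its place, unhook, hang the scale back upright in its stand and let go. Touch the canister with nothing but the scale, do not jerk, tip or drag it, and leave the other things where they are.

Things in the scene. Friction and masses are not known exactly. Their poses are not given: they have to be found in the camera images.
- scale: Sprung hand scale, 0.25 kg. Origin: centre of the housing's underside; z up. Aluminium housing 24 (x) x 30 (y) x 45 mm high; its flange, 64 mm long in y, 30 mm in x, 28 to 34 mm above the origin, rests on the stand's cheeks; lifts out straight up. On top a black grip block, below a hook of 5 mm steel wire in the xz plane, open towards +x. The hook draws out on a stiff spring, 1500 N/m, at most 10 mm.
- scale_grip (a point): Centre of the black grip block, 68 mm above the scale's origin, axes as the scale's. The block is 40 mm wide in x, 18 mm thick in y and 42 mm high: take it from above across its 18 mm, fingers closing along y.
- scale_seat (a point): In the hook's bowl on the scale's axis: where the centre of a 5 mm wire rests. 123 mm below scale_grip with the hook empty. Heights from here: lowest point of the hook -9.5 mm; top of its tip (x = +13 mm) +11.5; shank (x = -10) +7 to +35; closed above the axis from +40. A 5 mm wire enters from +x with its centre +15 to +31 mm above here.
- stand: Fixed stand: dark base 100 x 110 x 8 mm and two upright wooden cheeks, each 44 mm (x) x 8 mm (y), tops 115 mm above the table, 39 mm apart inside along y; the housing hangs between them with 4 mm to spare on each side. Origin under its centre.
- tin: Lidded steel canister of eyelets, 75 mm wide, lid top 48 mm above its underside, with a stiff upright wire arch (5 mm wire, 66 mm wide, in its yz plane). Stands on the table. Mass unknown, 0.3 to 0.75 kg. Origin: centre of its underside, so its height is the gap below it. Tips easily when pushed at the arch.
- tin_bail (a point): Centre of the wire at the top of the arch, 96 mm above the canister's underside; here the wire runs along y, falling 6 mm in 20 mm to either side, so that the hook finds the middle. The open window below reaches down to the lid, 48 mm lower.
- jar: glass jar with a steel lid, 58 mm wide, 85 mm high; not part of the job. Origin: its underside.
- mug: white mug, 80 mm wide, 90 mm high; not part of the job. Origin: its underside.
- can: plain steel canister without any handle, 75 mm wide, 52 mm high; not part of the job. Origin: its underside.
- awl: awl with a wooden handle, lying; not part of the job. Origin: its underside.
- mallet: wooden-handled hammer, lying; not part of the job. Origin: its underside.
- dish: white plate, 120 mm wide; not part of the job. Origin: its underside.
- pliers: punch pliers with black handles, lying; not part of the job. Origin: its underside.

How it is judged:
By the outcome, as a careful person would: the job done as asked, in the order asked, and still so for the second after the job is handed in, with the robot touching nothing.
It also fails if it takes over 67 s, if anything falls off the work surface, if the arm or the gripper's body presses on something with over 40 N, if the wrist force passes 120 N, or if a joint passes its speed limit or range.

## Working session

There is one attempt and no reset: what is moved stays moved. The work goes in short steps, Python scripts to look and compute and a shell command to move; the robot and the scene stay as the last step left them, time stands still between calls to the robot, and variables do not carry over. Pictures are saved under pics/ and viewed, and the job is handed in when it is done.

```bash
ls; mkdir -p pics
cat > h.py <<'E'
from plant import *
import numpy as np, cv2
def save(name,fn):
    c=read_camera(name); cv2.imwrite('pics/'+fn,c['color'][:,:,::-1]); return c
def ray(c,px):
    f=240/np.tan(np.radians(c['vfov'])/2)
    d=np.array([(px[0]-c['cx'])/f,-(px[1]-c['cy'])/f,-1.])
    T=np.array(c['cam_to_world']); return T[:3,3],T[:3,:3]@d
def atz(c,px,z):
    o,d=ray(c,px); return o+d*(z-o[2])/d[2]
def tri(c1,p1,c2,p2):
    o1,d1=ray(c1,p1);o2,d2=ray(c2,p2)
    A=np.stack([d1,-d2],1);s=np.linalg.lstsq(A,o2-o1,rcond=None)[0]
    a=o1+s[0]*d1;b=o2+s[1]*d2
    return (a+b)/2,np.linalg.norm(a-b)
def proj(c,P):
    f=240/np.tan(np.radians(c['vfov'])/2)
    T=np.array(c['cam_to_world']); q=T[:3,:3].T@(np.array(P)-T[:3,3])
    return np.array([c['cx']+f*q[0]/-q[2], c['cy']-f*q[1]/-q[2]])
E
python3 - <<'E'
from h import *
a=save('top','t0.png');b=save('side','s0.png')
for c in(a,b): print({k:v for k,v in c.items() if k!='color'})
s=get_state();print(s)
for n in ['scale','scale_grip','scale_seat','stand','tin','tin_bail','jar','mug','can','awl','mallet','dish','pliers']:
  for cam in('top','side'):
    r=place_of(n,cam); print(n,cam,[(np.round(x['location'],1).tolist(),round(x['p'],2)) for x in r[:3]])
E
```

```text
pics
{'vfov': 47.11295818944217, 'cx': 314.89452760899775, 'cy': 240.82949723239395, 'cam_to_world': array([[-0.02060628,  0.99518459, -0.09582802,  0.44671992],
       [-0.99958951, -0.02241556, -0.01784237, -0.01406438],
       [-0.01990449,  0.09542102,  0.99523798,  1.39896907],
       [ 0.        ,  0.        ,  0.        ,  1.        ]])}
{'vfov': 52.654061188797534, 'cx': 325.7444120029568, 'cy': 245.4494770711572, 'cam_to_world': array([[ 0.92123015,  0.25104291, -0.29717414,  0.24119945],
       [-0.38893411,  0.61022804, -0.69018258, -0.78076064],
       [ 0.00807855,  0.75139816,  0.65979962,  0.85003823],
       [ 0.        ,  0.        ,  0.        ,  1.        ]])}
{'time': 0.1, 'qpos': array([ 1.17598914e+00,  2.87119003e-01,  1.57803951e+00, -7.08166611e-06,
        1.27857625e+00, -1.49975094e-01]), 'dq': array([ 0.00042856, -0.00185474, -0.00315739, -0.00145874,  0.00101915,
       -0.00046675]), 'joint_efforts': array([ 1.41221120e-03, -4.07294905e+01, -2.93700171e+01, -1.24555654e-04,
        3.42780091e-03,  7.99931513e-06]), 'eef_pos': array([0.16332601, 0.65428
[... 659 characters left out ...]
, ([248.0, 187.4], 0.48)]
tin_bail top [([351.2, 251.8], 0.73), ([353.5, 246.4], 0.63)]
tin_bail side [([330.8, 276.9], 0.9)]
jar top [([311.2, 231.2], 0.68)]
jar side [([335.5, 267.0], 0.64)]
mug top [([473.7, 284.8], 0.61)]
mug side [([345.5, 435.5], 0.66)]
can top [([430.5, 183.3], 0.94)]
can side [([437.9, 346.9], 0.94)]
awl top [([325.8, 203.0], 0.68)]
awl side [([363.2, 272.1], 0.7)]
mallet top [([203.5, 205.8], 0.79)]
mallet side [([319.5, 202.8], 0.9)]
dish top [([311.6, 226.7], 0.6), ([162.2, 308.4], 0.59)]
dish side [([222.3, 202.1], 0.68), ([248.0, 231.7], 0.23)]
pliers top [([318.0, 293.8], 0.63), ([312.5, 229.7], 0.56), ([161.1, 304.9], 0.5)]
pliers side [([278.9, 293.1], 0.68)]
```

View pics/t0.png

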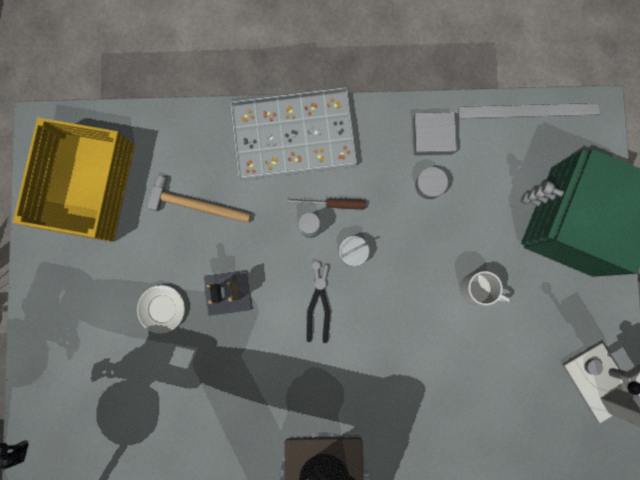

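View pics/s0.png

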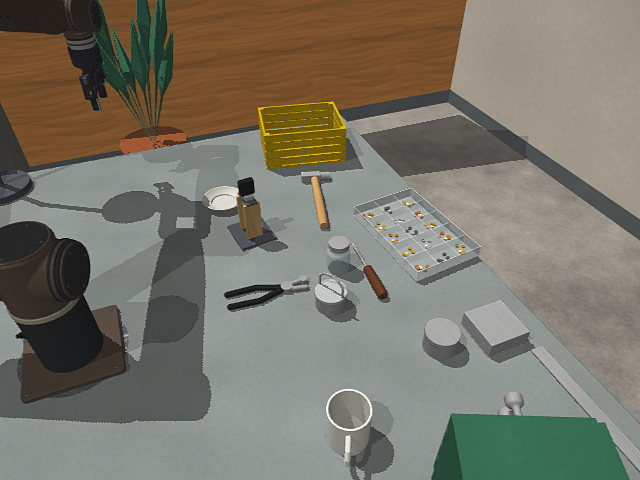

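Run:
```python
import cv2
t=cv2.imread('pics/t0.png');s=cv2.imread('pics/s0.png')
cv2.imwrite('pics/t0a.png',cv2.resize(t[180:330,160:420],None,fx=3,fy=3,interpolation=cv2.INTER_CUBIC))
cv2.imwrite('pics/s0a.png',cv2.resize(s[160:340,200:400],None,fx=3.3,fy=3.3,interpolation=cv2.INTER_CUBIC))
```

```text
(no output)
```

View pics/t0a.png

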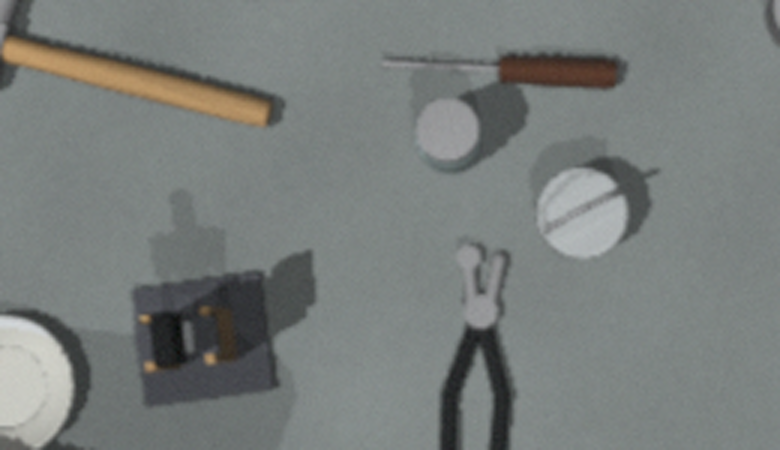

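View pics/s0a.png

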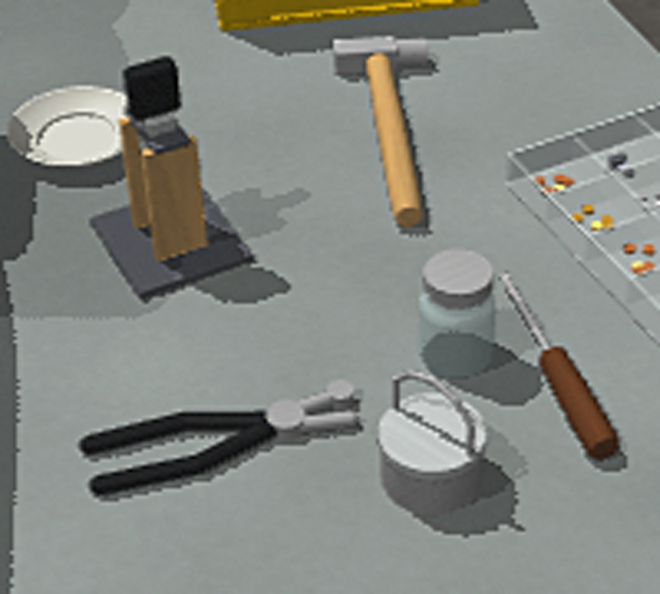

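```bash
cat > m.py <<'E'
from h import *
a=read_camera('top');b=read_camera('side')
def M(n,cam):
    r=trace(n,cam)
    if not r: return None
    return r[0]
print('bail', tri(a,(351.2,251.8),b,(330.8,276.9)))
print('grip', tri(a,(214.2,291.8),b,(248.2,187.6)))
print('stand',tri(a,(227.7,293.2),b,(250.5,233.1)), atz(a,(227.7,293.2),0),atz(b,(250.5,233.1),0))
print('tin', atz(a,(354.4,250.1),0))
print('jar', atz(a,(311.2,231.2),0),atz(b,(335.5,267),0))
for n in ['scale_grip','stand','tin','tin_bail','jar','scale_seat']:
  for cam in('top','side'):
    r=trace(n,cam)
    for k,x in enumerate(r[:2]):
      ys,xs=np.nonzero(x['pixels'])
      print(n,cam,k,round(x['p'],2),np.round(x['location'],1),len(xs),xs.min() if len(xs) else 0,xs.max() if len(xs) else 0,ys.min() if len(xs) else 0,ys.max() if len(xs) else 0)
      if k==0: np.save(f'{n}_{cam}.npy',x['pixels'])
E
python3 m.py
python3 - <<'E'
import cv2
t=cv2.imread('pics/t0.png');s=cv2.imread('pics/s0.png')
A=cv2.resize(t[260:320,195:265],None,fx=8,fy=8,interpolation=cv2.INTER_CUBIC)
cv2.imwrite('pics/t0b.png',A)
cv2.imwrite('pics/s0b.png',cv2.resize(s[170:255,220:285],None,fx=7,fy=7,interpolation=cv2.INTER_CUBIC))
E
```

```text
bail (array([ 0.55047535, -0.07875339,  0.08238977]), np.float64(0.011275222432641984))
grip (array([0.45968778, 0.23928731, 0.14436037]), np.float64(0.007477699988395889))
stand (array([ 0.45355006,  0.23511846, -0.00106363]), np.float64(0.0013553190730149793)) [0.45288732 0.23509294 0.        ] [0.45393564 0.23365935 0.        ]
tin [ 0.55545291 -0.08906177  0.        ]
jar [0.60637625 0.01995665 0.        ] [0.6147489 0.0229421 0.       ]
scale_grip top 0 0.87 [214.9 293.4] 423 204 232 283 301
scale_grip side 0 0.69 [250.8 190.9] 436 237 257 177 206
stand top 0 0.65 [229.7 291.2] 1415 204 251 270 315
stand side 0 0.98 [247.1 224.8] 1345 228 275 198 248
tin top 0 0.78 [353.2 248.7] 693 339 368 236 264
tin top 1 0.74 [186.3 202.6] 1414 147 250 175 221
tin side 0 0.96 [331.6 298.5] 953 316 345 278 315
tin_bail top 0 0.93 [353.8 249.9] 733 339 368 236 265
tin_bail side 0 0.82 [331.5 297.3] 1009 315 345 272 315
jar top 0 0.91 [309.4 226.6] 459 298 320 212 237
jar side 0 0.98 [337.3 256.4] 750 327 349 236 273
scale_seat side 0 0.65 [337.7 255.1] 754 327 349 237 274
```

View pics/t0b.png

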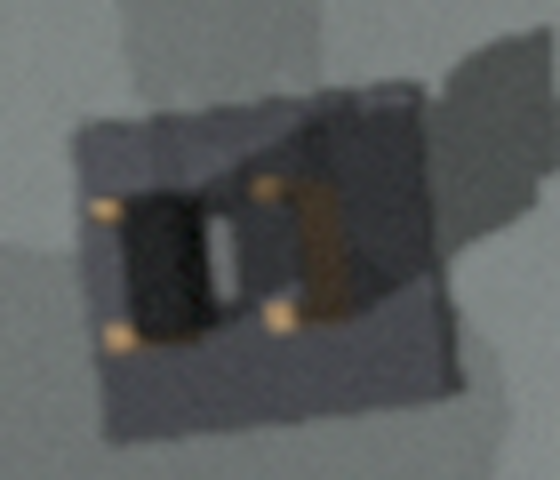

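View pics/s0b.png

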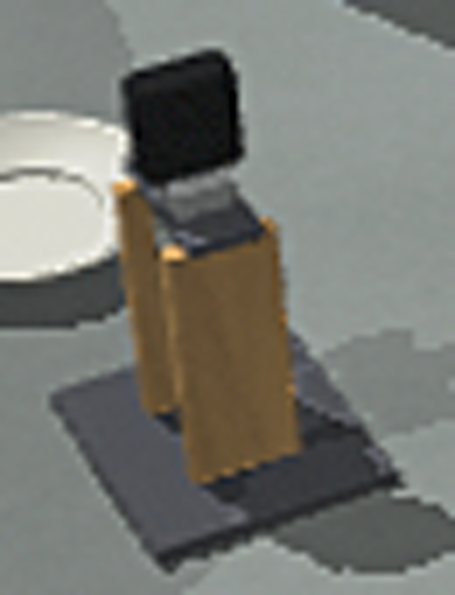

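```bash
cat > fit.py <<'E'
from h import *
from scipy.optimize import least_squares
import pickle
a=read_camera('top');b=read_camera('side'); 
u=lambda pts,o,s:[((p[0]+.5)/s-.5+o[0],(p[1]+.5)/s-.5+o[1]) for p in pts]
# stand: points (model) and pixels
def W(p,m): c,s=np.cos(p[2]),np.sin(p[2]); return np.array([p[0]+c*m[0]-s*m[1],p[1]+s*m[0]+c*m[1],m[2]])
# image left=+y, up=+x
top=u([(78,125),(105,440),(420,85),(462,392),(105,210),(120,338),(265,188),(282,318)],(195,260),8)
topm=[(.05,.055,.008),(-.05,.055,.008),(.05,-.055,.004),(-.05,-.055,.0),(.0195,.0235,.115),(-.0195,.0235,.115),(.0195,-.0235,.115),(-.0195,-.0235,.115)]
side=u([(50,400),(165,570),(402,482),(122,188),(272,225),(172,255)],(220,170),7)
sidem=[(-.05,.055,.008),(-.05,-.055,.0),(.05,-.055,.004),(-.0195,.0235,.115),(.0195,-.0235,.115),(-.0195,-.0235,.115)]
def f(p,w=(1,1)):
    return np.concatenate([w[0]*(proj(a,W(p,m))-q) for m,q in zip(topm,top)]+[w[1]*(proj(b,W(p,m))-q) for m,q in zip(sidem,side)])
for w in((1,1),(1,0),(0,1)):
    r=least_squares(f,[.455,.235,.08],args=(w,)); print(w,r.x,np.degrees(r.x[2])); print(np.round(r.fun.reshape(-1,2),1).tolist())
t=cv2.imread('pics/t0.png');s=cv2.imread('pics/s0.png')
cv2.imwrite('pics/t0c.png',cv2.resize(t[220:280,325:385],None,fx=9,fy=9,interpolation=cv2.INTER_CUBIC))
cv2.imwrite('pics/s0c.png',cv2.resize(s[265:325,300:360],None,fx=9,fy=9,interpolation=cv2.INTER_CUBIC))
E
python3 fit.py
```

```text
(1, 1) [0.45592691 0.23375812 0.118574  ] 6.793789839197149
[[-0.6, 0.2], [0.8, 0.2], [-0.1, -0.8], [-0.1, 0.1], [0.8, -0.9], [1.0, -0.2], [0.8, -0.9], [0.7, -0.5], [-0.5, -1.6], [-1.3, -0.4], [-0.6, -1.0], [-0.5, -0.4], [-0.7, -0.6], [-0.7, -0.4]]
(1, 0) [0.45504145 0.23478886 0.10549526] 6.044432883186351
[[-0.7, 0.2], [0.1, 0.3], [-0.2, -0.2], [-0.8, 0.7], [0.5, -0.6], [0.4, 0.0], [0.4, -0.4], [0.2, -0.0], [-0.0, -0.0], [-0.0, -0.0], [-0.0, -0.0], [-0.0, -0.0], [-0.0, -0.0], [-0.0, -0.0]]
(0, 1) [0.4566468  0.23021407 0.13307489] 7.624629511667673
[[0.0, 0.0], [0.0, 0.0], [0.0, -0.0], [0.0, -0.0], [0.0, -0.0], [0.0, -0.0], [0.0, -0.0], [0.0, -0.0], [-0.1, -0.6], [-0.3, 0.4], [0.2, -0.6], [0.0, 0.4], [0.0, 0.0], [0.2, 0.3]]
```

View pics/t0c.png

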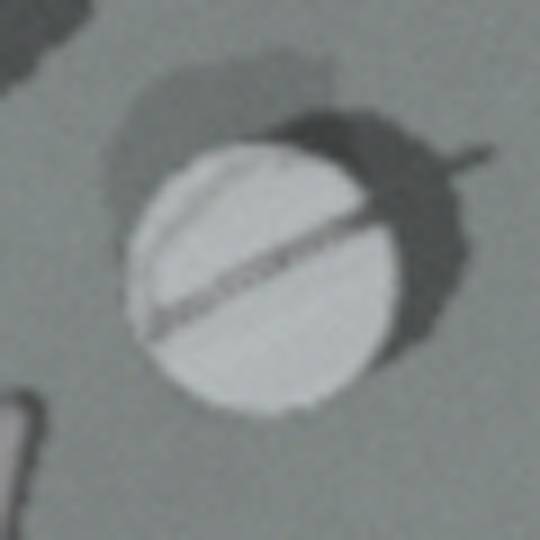

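View pics/s0c.png

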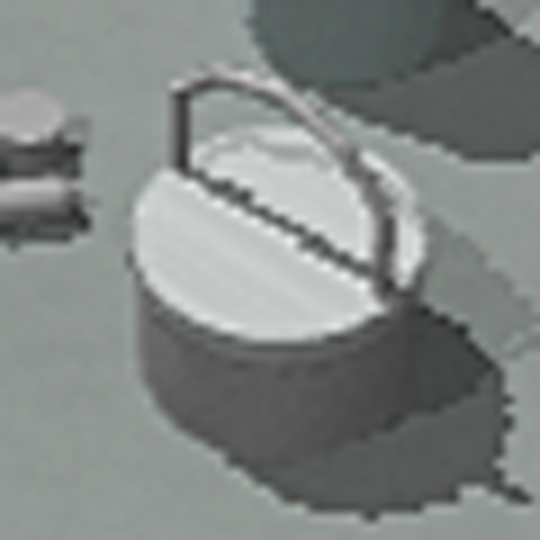

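```bash
cat > fit2.py <<'E'
from h import *
from fit import W,u,least_squares
a=read_camera('top');b=read_camera('side')
R=.0375
th=np.linspace(0,2*np.pi,361)
def circ(c,p,z): return np.array([proj(c,(p[0]+R*np.cos(t),p[1]+R*np.sin(t),z)) for t in th])
to=((263+.5)/9-.5+325,(278+.5)/9-.5+220)
o=lambda p,org:((p[0]+.5)/9-.5+org[0],(p[1]+.5)/9-.5+org[1])
S=(300,265);T=(325,220)
def f(p,w):
    ct=circ(a,p,.048);cs=circ(b,p,.048)
    r=[w[0]*(ct[:,0].min()-o((128,0),T)[0]),w[0]*(ct[:,0].max()-o((398,0),T)[0]),w[0]*(ct[:,1].min()-o((0,142),T)[1]),w[0]*(ct[:,1].max()-o((0,413),T)[1]),
       w[1]*(cs[:,0].min()-o((132,0),S)[0]),w[1]*(cs[:,0].max()-o((425,0),S)[0]),w[1]*(cs[:,1].min()-o((0,125),S)[1]),w[1]*(cs[:,1].max()-o((0,345),S)[1])]
    r+=list(w[0]*(proj(a,W(p,(0,.033,.050)))-o((153,330),T)))+list(w[0]*(proj(a,W(p,(0,-.033,.05)))-o((378,212),T)))
    r+=list(w[1]*(proj(b,W(p,(0,.033,.05)))-o((185,165),S)))+list(w[1]*(proj(b,W(p,(0,-.033,.05)))-o((390,285),S)))
    return np.array(r)
for w in((1,1),(1,0),(0,1)):
    r=least_squares(f,[.555,-.089,-.4],args=(w,),diff_step=1e-4);print(w,r.x,np.degrees(r.x[2]),np.round(r.fun,1).tolist())
    if w==(1,1): p=r.x
print('jar');
t=cv2.imread('pics/t0.png');s=cv2.imread('pics/s0.png')
def draw(im,c,org,fn):
    im=cv2.resize(im[org[1]:org[1]+60,org[0]:org[0]+60],None,fx=9,fy=9,interpolation=cv2.INTER_CUBIC)
    def pl(P,col):
        q=[((proj(c,x)-np.array(org)+.5)*9-.5) for x in P]; cv2.polylines(im,[np.round(np.array(q)).astype(int)],False,col,1)
    for z in(0,.048): pl([(p[0]+R*np.cos(t),p[1]+R*np.sin(t),z) for t in th],(0,0,255))
    ys=np.linspace(-.033,.033,40); pl([W(p,(0,y,.096-.006*(y/.02)**2)) for y in ys if abs(y)<.026],(0,255,0))
    pl([W(p,(0,.033,.048)),W(p,(0,.033,.07))],(0,255,0));pl([W(p,(0,-.033,.048)),W(p,(0,-.033,.07))],(0,255,0))
    return im
cv2.imwrite('pics/ov.png',np.hstack([draw(t,a,T,0),draw(s,b,S,0)])[:, :1080] if 0 else cv2.resize(np.hstack([draw(t,a,T,0),draw(s,b,S,0)]),(800,400)))
E
python3 fit2.py|tail -5
```

```text
[[0.0, 0.0], [0.0, 0.0], [0.0, -0.0], [0.0, -0.0], [0.0, -0.0], [0.0, -0.0], [0.0, -0.0], [0.0, -0.0], [-0.1, -0.6], [-0.3, 0.4], [0.2, -0.6], [0.0, 0.4], [0.0, 0.0], [0.2, 0.3]]
(1, 1) [ 0.552857  -0.0864737  0.4756005] 27.249901238324192 [0.3, 0.9, -0.9, -0.6, -0.3, 0.2, -0.4, -0.7, 1.1, -0.2, -0.3, 0.1, -0.8, -0.4, -1.1, -0.1]
(1, 0) [ 0.55190334 -0.08525404  0.46106206] 26.41691000854451 [-0.1, 0.4, -0.5, -0.2, -0.0, -0.0, -0.0, -0.0, 0.5, -0.0, -0.7, 0.6, -0.0, -0.0, -0.0, -0.0]
(0, 1) [ 0.5534314  -0.08800758  0.4943062 ] 28.321659276864214 [0.0, 0.0, -0.0, -0.0, 0.2, 0.7, 0.0, -0.3, 0.0, -0.0, 0.0, -0.0, -0.5, 0.1, -0.4, 0.2]
jar
```

View pics/ov.png

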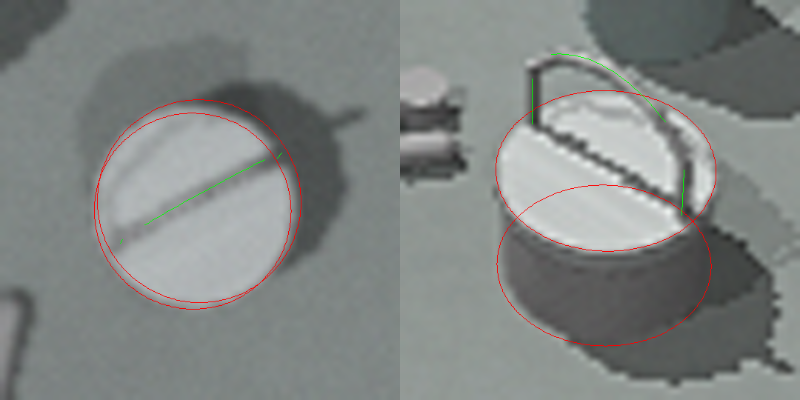

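```bash
cat > tgt.py <<'E'
from h import *
from scipy.spatial.transform import Rotation as Ro
def st():
    s=get_state(); R=Ro.from_quat(s['tcp_rot']); M=R.as_matrix()
    yaw=np.degrees(np.arctan2(M[1,0],M[0,0]))%360
    return s,R,M,yaw
def to(P=None,yaw=None):
    s,R,M,y=st()
    print('t',round(s['time'],2),'tcp',np.round(s['eef_pos'],4),'yaw',round(y,2),'tilt(zx,zy)',np.round(np.degrees(M[:2,2]),2),'F',np.round(s['contact_force'],2),'T',np.round(s['wrist_torque'],2),'open',round(s['opening'],3),'q6',round(s['qpos'][5],2))
    if P is not None:
        d=np.array(P)-s['eef_pos']; print('world d cm',np.round(d*100,2),'tool cm',np.round(M.T@d*100,2))
    if yaw is not None:
        # turn about tool to get level with yaw
        c,sn=np.cos(np.radians(yaw)),np.sin(np.radians(yaw))
        G=np.array([[c,sn,0],[sn,-c,0],[0,0,-1.]])
        print('turn rv deg (tool)',np.round(np.degrees(Ro.from_matrix(M.T@G).as_rotvec()),2))
    return s
E
python3 - <<'E'
from tgt import *
a=read_camera('top');b=read_camera('side')
o=lambda p,org,k:((p[0]+.5)/k-.5+org[0],(p[1]+.5)/k-.5+org[1])
for p in[(125,200),(132,335)]: print(atz(a,o(p,(195,260),8),.176))
for p in[(205,195),(212,330)]: print(atz(a,o(p,(195,260),8),.134))
# side: bottom-left front edge of block (140,185),(243,160)  top front edge (125,90)..(225,55)
for p in[(140,183),(243,160)]: print('s',atz(b,o(p,(220,170),7),.134))
for p in[(128,90),(225,55)]: print('s',atz(b,o(p,(220,170),7),.176))
to((.456,.234,.27),186.5)
E
```

```text
[0.47204101 0.2427095  0.176     ]
[0.43469057 0.24085119 0.176     ]
[0.47386043 0.22844181 0.134     ]
[0.43523423 0.22658827 0.134     ]
s [0.43638617 0.22659149 0.134     ]
s [0.47485986 0.22639435 0.134     ]
s [0.43596718 0.22371711 0.176     ]
s [0.47382924 0.23228869 0.176     ]
t 2.5 tcp [0.1636 0.6549 0.2117] yaw 165.97 tilt(zx,zy) [ 0. -0.] F [-0.75 -0.12 -0.88] T [0.06 0.02 0.03] open 1.0 q6 -0.15
world d cm [ 29.24 -42.09   5.83] tool cm [-38.57 -33.74  -5.82]
turn rv deg (tool) [ -0.     0.   -20.53]
```

```bash
python3 -m crank '[[-1,-2,-1.8,-1,0,0,0],[-1,-3.6,-3.1,-1,0,0,0],[-1,-3.6,-3.1,-1,0,0,0],[-1,-3.6,-3.1,-1,0,0,0],[-1,-3.6,-3.1,-0.8,0,0,0]]'; python3 -m crank '[[-1,-3.6,-3.1,-0.5,0,0,0],[-1,-3.6,-3.1,-0.5,0,0,0],[-1,-3.6,-3.1,0,0,0,0],[-1,-3.6,-3.1,0,0,0,0],[-1,-3.6,-3.1,0,0,0,0]]'; python3 -m crank '[[-1,-2.6,-2.6,0,0,0,-2],[-1,0,0,0,0,0,-6],[-1,0,0,0,0,0,-6.5],[-1,0,0,0,0,0,-6],[-1,0,0,0,0,0,0]]'; python3 -c "
from tgt import *
to((.4555,.234,.153),186.5)"
```

```text
time: 3.0
eef_pos: [0.2891, 0.476, 0.2606]
tcp_rot: [0.122, 0.993, 0.0, 0.0]
contact_force: [0.7, 0.4, 0.4]
opening: 0.999
time: 3.5
eef_pos: [0.4261, 0.2817, 0.2702]
tcp_rot: [0.122, 0.993, 0.0, 0.001]
contact_force: [1.5, -0.2, 0.5]
opening: 1.001
time: 4.0
eef_pos: [0.4444, 0.2516, 0.2699]
tcp_rot: [-0.056, 0.998, 0.0, 0.0]
contact_force: [0.7, -0.6, -0.6]
opening: 0.999
t 4.0 tcp [0.4444 0.2516 0.2699] yaw 186.44 tilt(zx,zy) [0.02 0.01] F [ 0.73 -0.61 -0.64] T [ 0.05  0.01 -0.01] open 0.999 q6 -1.37
world d cm [  1.11  -1.76 -11.69] tool cm [-0.91 -1.88 11.69]
turn rv deg (tool) [ 0.    0.02 -0.06]
```

```bash
python3 -m crank '[[-1,-0.9,-1.9,1,0,0,0],[-1,0,0,3,0,0,0],[-1,0,0,2,0,0,0],[-1,0,0,0,0,0,0]]'
python3 - <<'E'
from tgt import *
save('side','s1.png');save('top','t1.png')
s=cv2.imread('pics/s1.png');t=cv2.imread('pics/t1.png')
cv2.imwrite('pics/s1b.png',np.hstack([cv2.resize(s[120:260,200:300],None,fx=4,fy=4,interpolation=cv2.INTER_CUBIC),cv2.resize(t[220:360,160:260],None,fx=4,fy=4,interpolation=cv2.INTER_CUBIC)]))
to((.4555,.234,.153),186.5)
E
```

```text
time: 4.4
eef_pos: [0.4531, 0.2334, 0.2062]
tcp_rot: [-0.055, 0.998, -0.001, -0.003]
contact_force: [0.7, 0.0, -0.1]
opening: 1.001
t 4.5 tcp [0.4553 0.2341 0.21  ] yaw 186.42 tilt(zx,zy) [-0.01 -0.01] F [-0.09 -0.43  0.17] T [-0.    0.01  0.01] open 0.999 q6 -1.41
world d cm [ 0.02 -0.01 -5.7 ] tool cm [-0.02 -0.01  5.7 ]
turn rv deg (tool) [-0.   -0.01 -0.08]
```

View pics/s1b.png

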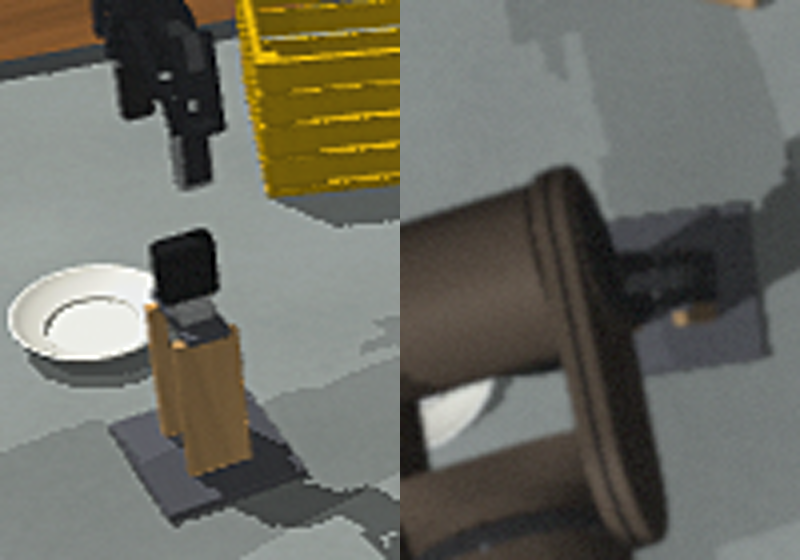

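```bash
python3 -m crank '[[-1,0,0,2,0,0,0],[-1,0,0,2,0,0,0],[-1,0,0,1.2,0,0,0],[-1,0,0,0.5,0,0,0],[-1,0,0,0,0,0,0]]' 60
python3 - <<'E'
from tgt import *
save('side','s2.png');save('top','t2.png')
s=cv2.imread('pics/s2.png');t=cv2.imread('pics/t2.png')
cv2.imwrite('pics/s2b.png',np.hstack([cv2.resize(s[140:260,200:300],None,fx=4,fy=4,interpolation=cv2.INTER_CUBIC),cv2.resize(t[240:360,160:260],None,fx=4,fy=4,interpolation=cv2.INTER_CUBIC)]))
to((.4555,.234,.153),186.5)
E
```

```text
time: 5.0
eef_pos: [0.4555, 0.2341, 0.153]
tcp_rot: [-0.056, 0.998, -0.0, 0.0]
contact_force: [0.0, -0.6, 0.4]
opening: 1.0
t 5.1 tcp [0.4561 0.2342 0.1539] yaw 186.47 tilt(zx,zy) [0.11 0.03] F [0.35 0.82 0.07] T [-0.02  0.04 -0.01] open 0.999 q6 -1.41
world d cm [-0.06 -0.02 -0.09] tool cm [ 0.06 -0.02  0.09]
turn rv deg (tool) [ 0.02  0.11 -0.03]
```

View pics/s2b.png

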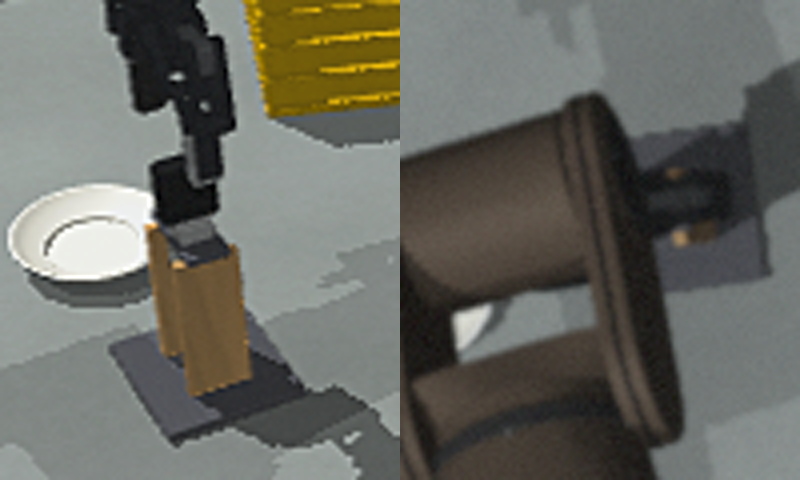

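```bash
python3 -m crank '[[0.3,0,0,0,0,0,0],[0.3,0,0,0,0,0,0],[0.3,0,0,0,0,0,0],[0.45,0,0,0,0,0,0],[0.45,0,0,0,0,0,0]]' 60;python3 -m crank '[[0.5,0,0,0,0,0,0],[0.55,0,0,0,0,0,0],[0.6,0,0,0,0,0,0],[0.65,0,0,0,0,0,0],[0.7,0,0,0,0,0,0]]' 60; python3 -c "
from tgt import *
to((.4555,.234,.153),186.5)"
```

```text
time: 5.6
eef_pos: [0.4553, 0.234, 0.1528]
tcp_rot: [-0.056, 0.998, 0.0, 0.0]
contact_force: [-0.5, 0.3, 0.4]
opening: 0.272
time: 6.1
eef_pos: [0.4554, 0.2342, 0.153]
tcp_rot: [-0.056, 0.998, 0.0, 0.0]
contact_force: [-1.1, 0.8, 1.5]
opening: 0.165
t 6.1 tcp [0.4554 0.2342 0.153 ] yaw 186.47 tilt(zx,zy) [0.   0.03] F [-1.06  0.75  1.47] T [0.21 0.04 0.  ] open 0.165 q6 -1.41
world d cm [ 0.01 -0.02  0.  ] tool cm [-0.01 -0.02 -0.  ]
turn rv deg (tool) [ 0.03  0.01 -0.03]
```

```bash
python3 -m crank '[[1,0,0,0,0,0,0],[1,0,0,0,0,0,0],[1,0,0,0,0,0,0]]' 70
python3 - <<'E'
from tgt import *
save('side','s3.png')
s=cv2.imread('pics/s3.png')
cv2.imwrite('pics/s3b.png',cv2.resize(s[140:260,200:300],None,fx=5,fy=5,interpolation=cv2.INTER_CUBIC))
to((.4555,.234,.153),186.5)
E
```

```text
time: 6.4
eef_pos: [0.4554, 0.2342, 0.153]
tcp_rot: [-0.056, 0.998, 0.0, 0.0]
contact_force: [-1.1, 1.9, 2.6]
opening: 0.158
t 6.45 tcp [0.4554 0.2342 0.153 ] yaw 186.47 tilt(zx,zy) [0.01 0.03] F [-0.82  2.11  2.46] T [ 0.26  0.12 -0.  ] open 0.163 q6 -1.41
world d cm [ 0.01 -0.02 -0.  ] tool cm [-0.01 -0.02  0.  ]
turn rv deg (tool) [ 0.03  0.02 -0.03]
```

View pics/s3b.png

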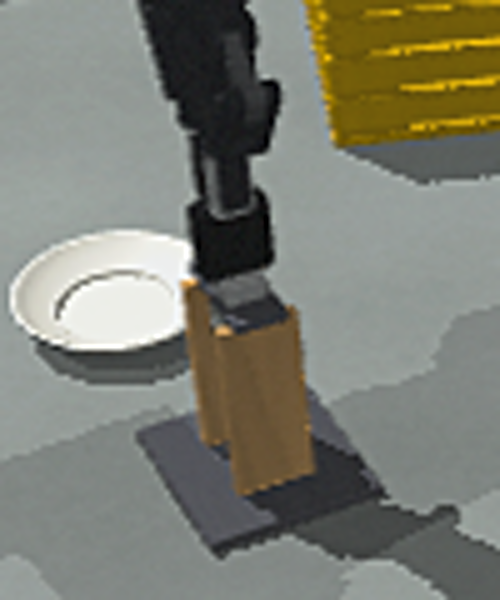

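Run:
```python
from tgt import *
b=read_camera('side')
for z in (.134,.136,.15,.16,.176): print(z, (proj(b,(.4555,.225,z))-[200,140]+.5)*5, (proj(b,(.4555,.218,z))-[200,140]+.5)*5)
im=b['color'][:,:,::-1]
cv2.imwrite('pics/s3c.png',cv2.resize(im[140:205,225:275],None,fx=9,fy=9,interpolation=cv2.INTER_NEAREST))
```

```text
0.134 [237.89118029 274.45332542] [241.72831621 281.9001999 ]
0.136 [237.50072498 271.21371461] [241.34045626 278.65583096]
0.15 [234.74388191 248.34016619] [238.60184459 255.7479058 ]
0.16 [232.74900433 231.7886514 ] [236.62005733 239.17066167]
0.176 [229.5116689  204.92845413] [233.40378273 212.26718403]
```

View pics/s3c.png

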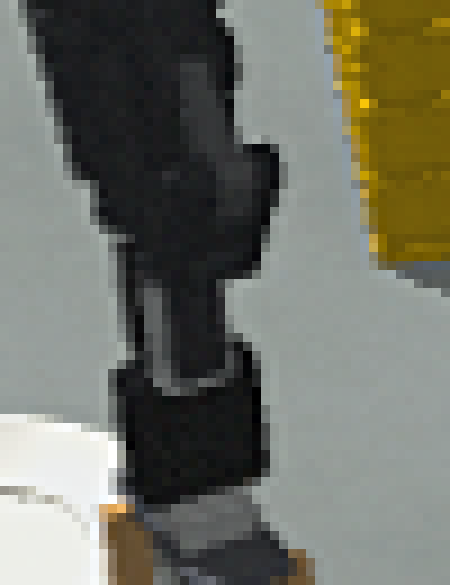

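Run:
```python
from tgt import *
b=read_camera('side')
for z in (.19,.206,.22,.235): print(z, (proj(b,(.4555,.19,z))-[200,120]+.5)*4,(proj(b,(.4555,.182,z))-[200,120]+.5)*4)
im=cv2.imread('pics/s1.png')
cv2.imwrite('pics/s1c.png',cv2.resize(im[110:205,215:275],None,fx=6,fy=6,interpolation=cv2.INTER_NEAREST))
```

```text
0.19 [197.20679723 254.5058795 ] [200.93404938 261.46222477]
0.206 [194.61898236 232.10306158] [198.36796661 239.01582042]
0.22 [192.31564936 212.16301471] [196.08379003 219.03534594]
0.235 [189.80635255 190.4399308 ] [193.5951625  197.26646906]
```

View pics/s1c.png

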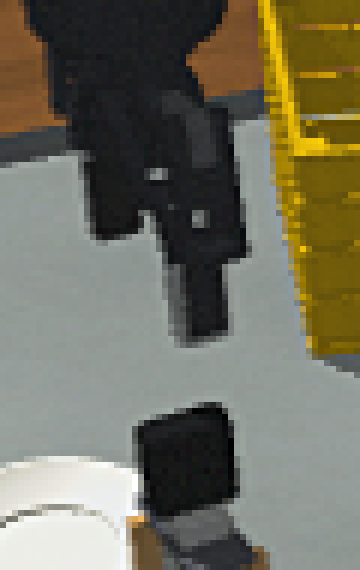

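Run:
```python
from tgt import *
b=read_camera('side')
im=cv2.imread('pics/s0.png')
for z in (.208,.225,.24):
  for k in(-1,1):
    P=np.array([.164,.655,z])+k*.047*np.array([.242,.97,0]); print(z,k,proj(b,P))
    p=np.round(proj(b,P)).astype(int)
cv2.imwrite('pics/s0d.png',cv2.resize(im[50:130,60:140],None,fx=7,fy=7,interpolation=cv2.INTER_NEAREST))
s=get_state();print(s['qpos'],s['eef_pos'])
```

```text
0.208 -1 [101.43249145 122.59571044]
0.208 1 [107.45881437 107.73705362]
0.225 -1 [ 99.61211713 116.96706553]
0.225 1 [105.77584314 102.26781775]
0.24 -1 [ 97.98051398 111.92210601]
0.24 1 [104.26855858  97.36951966]
[ 2.76388386e-01 -1.77240895e-02  2.02630575e+00  4.12893699e-04
  1.13264661e+00 -1.40750054e+00] [0.45540822 0.23416069 0.15297057]
```

View pics/s0d.png

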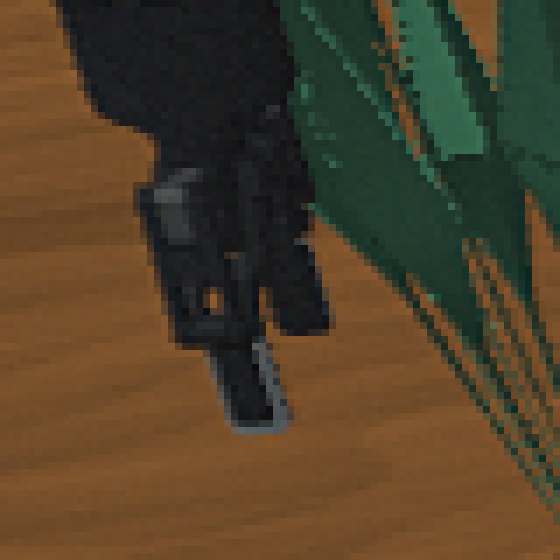

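```bash
python3 -m crank '[[0.6,0,0,0,0,0,0],[0.2,0,0,0,0,0,0],[0,0,0,0,0,0,0],[0,0,0,0,0,0,0]]' 60; python3 -m crank '[[0,0,0,0.8,0,0,0],[0,0,0,0.8,0,0,0],[0,0,0,0.4,0,0,0],[0,0,0,0,0,0,0]]'
python3 - <<'E'
from tgt import *
b=save('side','s4.png')
im=b['color'][:,:,::-1]
cv2.imwrite('pics/s4c.png',cv2.resize(im[140:205,225:275],None,fx=9,fy=9,interpolation=cv2.INTER_NEAREST))
to((.4555,.234,.119),186.5)
E
```

```text
time: 7.0
eef_pos: [0.4552, 0.2336, 0.1523]
tcp_rot: [-0.056, 0.998, -0.0, -0.0]
contact_force: [1.3, -0.4, 0.3]
opening: 0.5
time: 7.4
eef_pos: [0.4545, 0.2337, 0.1313]
tcp_rot: [-0.056, 0.998, -0.0, -0.001]
contact_force: [0.3, 0.9, -0.1]
opening: 0.502
t 7.45 tcp [0.4549 0.2338 0.1319] yaw 186.47 tilt(zx,zy) [-0.08 -0.03] F [-0.77  0.02 -0.36] T [-0.07  0.01  0.01] open 0.499 q6 -1.41
world d cm [ 0.06  0.02 -1.29] tool cm [-0.07  0.01  1.29]
turn rv deg (tool) [-0.02 -0.09 -0.03]
```

View pics/s4c.png

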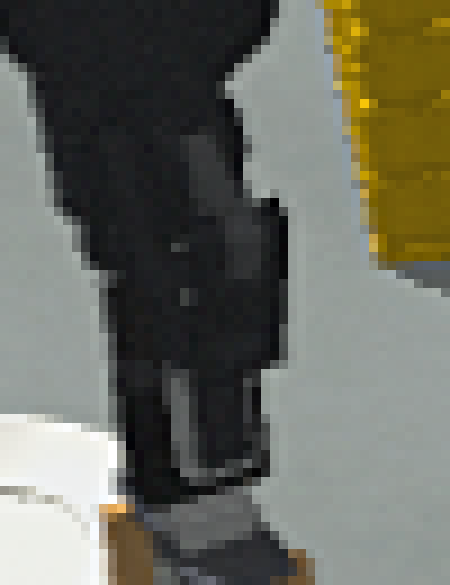

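```bash
python3 -m crank '[[0,0,0,0.6,0,0,0],[0,0,0,0.5,0,0,0],[0,0,0,0.1,0,0,0],[0.3,0,0,0,0,0,0],[0.45,0,0,0,0,0,0]]'; python3 -m crank '[[0.5,0,0,0,0,0,0],[0.54,0,0,0,0,0,0],[0.58,0,0,0,0,0,0],[0.65,0,0,0,0,0,0],[1,0,0,0,0,0,0]]' 70; python3 -m crank '[[1,0,0,0,0,0,0],[1,0,0,0,0,0,0]]'
python3 - <<'E'
from tgt import *
b=save('side','s5.png')
im=b['color'][:,:,::-1]
cv2.imwrite('pics/s5c.png',cv2.resize(im[140:205,225:275],None,fx=9,fy=9,interpolation=cv2.INTER_NEAREST))
to((.4555,.234,.119),186.5)
E
```

```text
time: 7.95
eef_pos: [0.4554, 0.234, 0.1208]
tcp_rot: [-0.056, 0.998, 0.0, 0.0]
contact_force: [0.2, -0.8, -0.1]
opening: 0.276
time: 8.45
eef_pos: [0.4555, 0.2341, 0.1211]
tcp_rot: [-0.056, 0.998, 0.0, 0.0]
contact_force: [-0.6, 1.6, 1.6]
opening: 0.2
time: 8.65
eef_pos: [0.4555, 0.2341, 0.1211]
tcp_rot: [-0.056, 0.998, 0.0, 0.0]
contact_force: [-0.8, 0.1, 2.6]
opening: 0.199
t 8.7 tcp [0.4555 0.2341 0.1211] yaw 186.47 tilt(zx,zy) [0.03 0.02] F [-1.21  0.86  3.98] T [ 0.07  0.15 -0.04] open 0.198 q6 -1.41
world d cm [-0.   -0.01 -0.21] tool cm [ 0.01 -0.01  0.21]
turn rv deg (tool) [ 0.01  0.03 -0.03]
```

View pics/s5c.png

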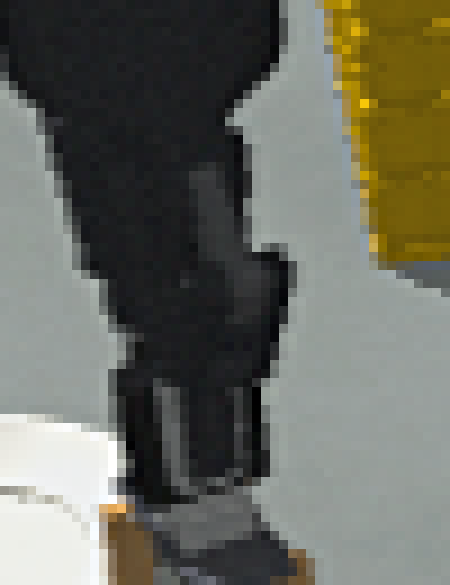

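```bash
python3 -m crank '[[1,0,0,-0.3,0,0,0],[1,0,0,-0.7,0,0,0],[1,0,0,-1,0,0,0],[1,0,0,-1.5,0,0,0],[1,0,0,-2,0,0,0]]' 80; python3 -m crank '[[1,0,0,-2,0,0,0],[1,0,0,-2,0,0,0],[1,0,0,-2,0,0,0],[1,0,0,-1,0,0,0],[1,0,0,-0.3,0,0,0]]';  python3 - <<'E'
from tgt import *
b=save('side','s6.png')
im=b['color'][:,:,::-1]
cv2.imwrite('pics/s6c.png',cv2.resize(im[110:260,200:300],None,fx=5,fy=4,interpolation=cv2.INTER_CUBIC))
to((.4555,.234,.251),186.5)
E
```

```text
time: 9.2
eef_pos: [0.4548, 0.2338, 0.1763]
tcp_rot: [-0.056, 0.998, -0.0, -0.001]
contact_force: [-0.0, -0.7, -2.2]
opening: 0.199
time: 9.7
eef_pos: [0.4561, 0.2342, 0.2511]
tcp_rot: [-0.056, 0.998, 0.0, 0.002]
contact_force: [0.1, 0.1, -2.2]
opening: 0.201
t 9.75 tcp [0.4558 0.2341 0.2503] yaw 186.48 tilt(zx,zy) [0.13 0.04] F [ 0.13 -0.6  -1.65] T [-0.02  0.03  0.03] open 0.198 q6 -1.41
world d cm [-0.03 -0.01  0.07] tool cm [ 0.03 -0.01 -0.07]
turn rv deg (tool) [ 0.02  0.13 -0.02]
```

View pics/s6c.png

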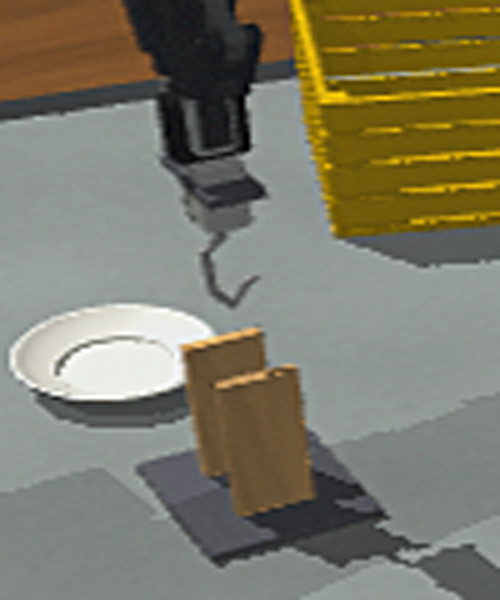

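Run:
```python
from tgt import *
b=read_camera('side');im=b['color'][:,:,::-1]
s,R,M,y=st(); T=s['eef_pos']
big=cv2.resize(im[140:200,225:275],None,fx=10,fy=10,interpolation=cv2.INTER_CUBIC)
c,sn=np.cos(np.radians(6.5)),np.sin(np.radians(6.5))
def dr(x,y,z,col): 
    P=T+np.array([x*c-y*sn,x*sn+y*c,z-.089]); q=np.round((proj(b,P)-[225,140]+.5)*10).astype(int); cv2.circle(big,tuple(int(v) for v in q),4,col,-1)
dr(0,0,-.0095,(0,0,255)); dr(.013,0,.0115,(0,255,0)); dr(-.0125,0,.02,(255,0,0)); dr(.012,-.015,.055,(0,255,255));dr(-.012,-.015,.055,(0,255,255));dr(-.012,.015,.055,(0,255,255))
dr(.015,-.032,.083,(255,0,255));dr(-.015,-.032,.083,(255,0,255));dr(-.015,.032,.083,(255,0,255));dr(-.02,-.009,.102,(255,255,0));dr(.02,-.009,.102,(255,255,0))
cv2.imwrite('pics/s7.png',big)
```

```text
(no output)
```

View pics/s7.png

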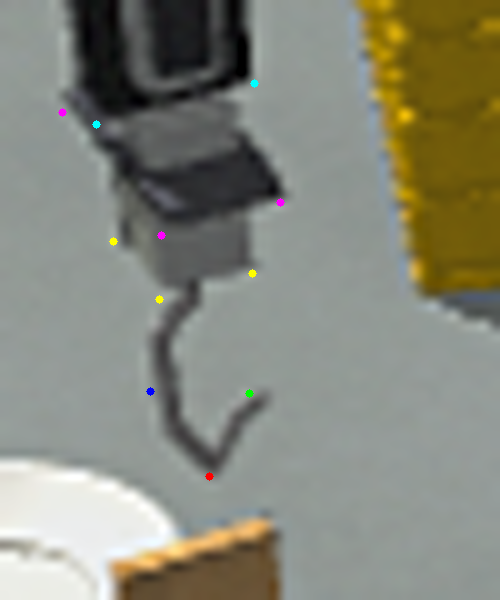

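```bash
python3 -c "
from tgt import *
to((.4995,-.114,.25),207.2)"
```

```text
t 9.8 tcp [0.4553 0.234  0.249 ] yaw 186.48 tilt(zx,zy) [0.02 0.01] F [-0.25 -0.14 -2.49] T [-0.   -0.01 -0.02] open 0.194 q6 -1.41
world d cm [  4.42 -34.8    0.1 ] tool cm [ -0.47 -35.07  -0.1 ]
turn rv deg (tool) [ -0.     0.03 -20.72]
```

```bash
python3 -m crank '[[1,0,-1,0,0,0,0],[1,0,-2.5,0,0,0,0],[1,-0.1,-4,0,0,0,0],[1,-0.1,-4,0,0,0,0],[1,-0.1,-4,0,0,0,0]]';python3 -m crank '[[1,-0.1,-4,0,0,0,0],[1,-0.1,-4,0,0,0,0],[1,0,-4,0,0,0,0],[1,0,-3,0,0,0,0],[1,0,-2.2,0,0,0,0]]';python3 -m crank '[[1,0,-1.5,0,0,0,-2],[1,0,-0.8,0,0,0,-5],[1,0,0,0,0,0,-6],[1,0,0,0,0,0,-5],[1,0,0,0,0,0,-2.7]]';python3 -m crank '[[1,0,0,0,0,0,0]]';python3 -c "
from tgt import *
to((.4995,-.114,.162),207.2)"
```

```text
time: 10.3
eef_pos: [0.475, 0.0784, 0.2473]
tcp_rot: [-0.057, 0.998, -0.0, -0.001]
contact_force: [0.9, 0.6, -2.8]
opening: 0.201
time: 10.8
eef_pos: [0.4962, -0.0929, 0.2472]
tcp_rot: [-0.055, 0.998, 0.0, -0.001]
contact_force: [0.9, 0.6, -2.7]
opening: 0.196
time: 11.3
eef_pos: [0.499, -0.1137, 0.2471]
tcp_rot: [-0.236, 0.972, 0.001, -0.001]
contact_force: [-0.6, -0.1, -1.5]
opening: 0.197
time: 11.4
eef_pos: [0.4991, -0.1136, 0.2473]
tcp_rot: [-0.235, 0.972, 0.001, -0.001]
contact_force: [0.5, 0.0, -2.1]
opening: 0.202
t 11.4 tcp [ 0.4991 -0.1136  0.2473] yaw 207.14 tilt(zx,zy) [-0.15  0.05] F [ 0.53  0.03 -2.12] T [-0.02  0.04 -0.02] open 0.202 q6 -2.47
world d cm [ 0.04 -0.04 -8.53] tool cm [-0.03 -0.07  8.53]
turn rv deg (tool) [ 0.11 -0.11 -0.06]
```

```bash
python3 -m crank '[[1,0,0,1,0,0,0],[1,0,0,2.2,0,0,0],[1,0,0,2.5,0,0,0],[1,0,0,1.8,0,0,0],[1,0,-0.05,0.9,0,0,0]]';python3 -m crank '[[1,0,0,0,0,0,0],[1,0,0,0,0,0,0]]';cat > look.py <<'E'
import sys
from tgt import *
n=sys.argv[1]
b=save('side',f's{n}.png');a=save('top',f't{n}.png')
s,R,M,y=st();T=s['eef_pos']
u=np.radians(y-180);c,sn=np.cos(u),np.sin(u)
B=np.array([.5528,-.0865,0]);tb=np.radians(27.2)
def P(x,yy,z): return T+np.array([x*c-yy*sn,x*sn+yy*c,z-.089])
def Q(x,yy,z): return B+np.array([x*np.cos(tb)-yy*np.sin(tb),x*np.sin(tb)+yy*np.cos(tb),z])
out=[]
for cam,o,w in((b,(285,215),(90,110)),(a,(310,215),(90,80))):
    k=7 if cam is b else 5
    im=cv2.resize(cam['color'][o[1]:o[1]+w[1],o[0]:o[0]+w[0],::-1],None,fx=k,fy=k,interpolation=cv2.INTER_CUBIC)
    cl=im.copy()
    for p,col in ((P(0,0,-.0095),(0,0,255)),(P(.013,0,.0115),(0,255,0)),(P(-.0125,0,.02),(255,0,0)),(P(.012,-.015,.055),(0,255,255)),(P(-.012,-.015,.055),(0,255,255)),(Q(0,0,.096),(255,0,255)),(Q(0,.02,.09),(255,0,255)),(Q(0,-.02,.09),(255,0,255))):
        q=np.round((proj(cam,p)-o+.5)*k).astype(int); cv2.circle(im,tuple(int(v) for v in q),2,col,-1)
    out.append(im)
cv2.imwrite(f'pics/so{n}.png',cv2.resize(out[0],None,fx=.77,fy=.77,interpolation=cv2.INTER_AREA)); cv2.imwrite(f'pics/to{n}.png',out[1])
E
python3 look.py 8; python3 -c "
from tgt import *
to((.4995,-.114,.162),207.2)"
```

```text
time: 11.9
eef_pos: [0.4984, -0.113, 0.1613]
tcp_rot: [-0.235, 0.972, 0.002, -0.002]
contact_force: [-0.0, 0.2, -2.2]
opening: 0.2
time: 12.1
eef_pos: [0.5006, -0.1139, 0.1652]
tcp_rot: [-0.235, 0.972, -0.0, 0.0]
contact_force: [-0.6, -0.4, -1.8]
opening: 0.2
t 12.2 tcp [ 0.5011 -0.1141  0.1661] yaw 207.17 tilt(zx,zy) [ 0.13 -0.06] F [-0.49  0.45 -1.55] T [-0.05 -0.06  0.02] open 0.198 q6 -2.47
world d cm [-0.16  0.01 -0.41] tool cm [0.14 0.08 0.41]
turn rv deg (tool) [-0.11  0.09 -0.03]
```

View pics/so8.png

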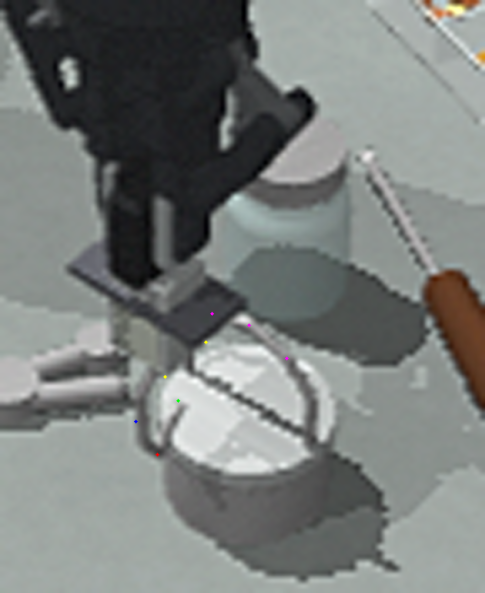

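View pics/to8.png

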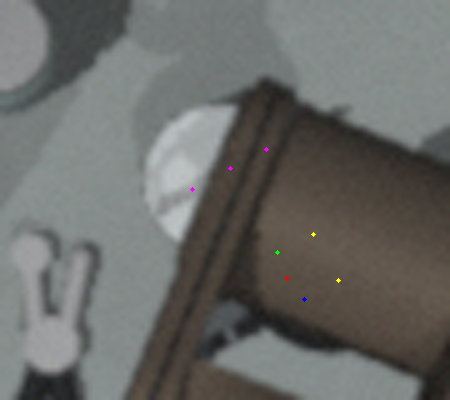

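```bash
cat > rel.py <<'E'
from tgt import *
s=to(None,207.2)
d=s['eef_pos']-np.array([.5528,-.0865,0]);t=np.radians(27.2)
print('rel to bail: x',round(1000*(d[0]*np.cos(t)+d[1]*np.sin(t)),1),'y',round(1000*(-d[0]*np.sin(t)+d[1]*np.cos(t)),1),'wire above seat',round(1000*(.096-s['eef_pos'][2]+.089),1))
E
python3 rel.py; python3 -m crank '[[1,-0.3,0,0.2,0,0,0],[1,-0.7,0,0.1,0,0,0],[1,-0.8,0,0,0,0,0],[1,-0.8,0,0,0,0,0],[1,-0.4,0,0,0,0,0]]'; python3 rel.py
```

```text
t 12.2 tcp [ 0.5011 -0.1141  0.1661] yaw 207.17 tilt(zx,zy) [ 0.13 -0.06] F [-0.49  0.45 -1.55] T [-0.05 -0.06  0.02] open 0.198 q6 -2.47
turn rv deg (tool) [-0.11  0.09 -0.03]
rel to bail: x -58.6 y -0.9 wire above seat 18.9
time: 12.7
eef_pos: [0.5279, -0.0995, 0.1618]
tcp_rot: [-0.235, 0.972, -0.0, 0.0]
contact_force: [0.2, -0.7, -2.6]
opening: 0.196
t 12.7 tcp [ 0.5279 -0.0995  0.1618] yaw 207.21 tilt(zx,zy) [ 0.03 -0.  ] F [ 0.23 -0.73 -2.6 ] T [ 0.01 -0.01  0.05] open 0.196 q6 -2.42
turn rv deg (tool) [-0.01  0.02  0.01]
rel to bail: x -28.1 y -0.2 wire above seat 23.2
```

```bash
python3 look.py 9; python3 -c "
import cv2
im=cv2.imread('pics/s9.png')[255:305,300:360]
cv2.imwrite('pics/s9z.png',cv2.resize(im,None,fx=11,fy=11,interpolation=cv2.INTER_CUBIC))"; python3 rel.py
```

```text
t 12.8 tcp [ 0.5276 -0.0996  0.1617] yaw 207.23 tilt(zx,zy) [ 0. -0.] F [ 0.33 -0.68 -2.53] T [-0.03  0.05  0.01] open 0.2 q6 -2.42
turn rv deg (tool) [-0.    0.    0.03]
rel to bail: x -28.4 y -0.1 wire above seat 23.3
```

View pics/s9z.png

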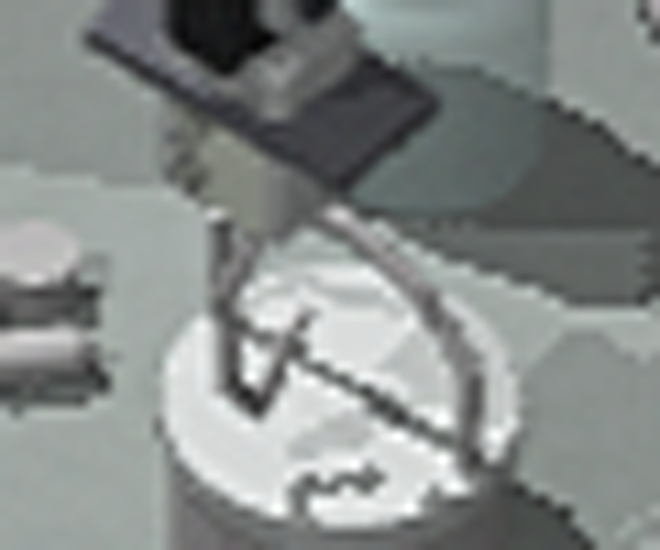

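View pics/so9.png

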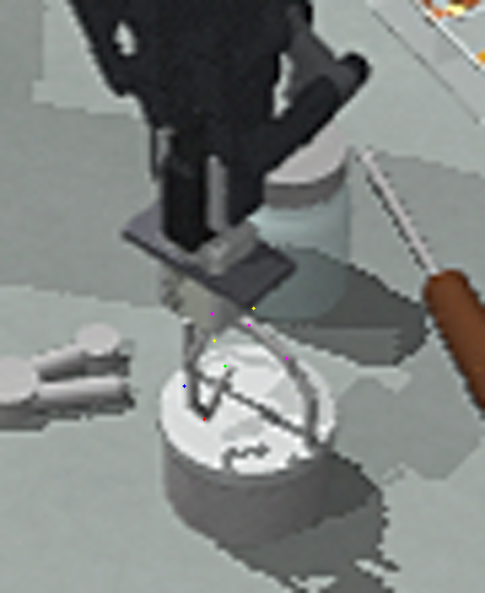

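```bash
python3 -m crank '[[1,-0.4,0,0,0,0,0],[1,-0.6,0,0,0,0,0],[1,-0.6,0,0,0,0,0],[1,-0.6,0,0,0,0,0],[1,-0.3,0,0,0,0,0]]'; python3 -m crank '[[1,-0.3,0,0,0,0,0],[1,0,0,0,0,0,0]]'; python3 look.py 10; python3 -c "
import cv2
im=cv2.imread('pics/s10.png')[250:305,300:360]
cv2.imwrite('pics/s10z.png',cv2.resize(im,None,fx=11,fy=11,interpolation=cv2.INTER_CUBIC))"; python3 rel.py
```

```text
time: 13.3
eef_pos: [0.5498, -0.0883, 0.1618]
tcp_rot: [-0.235, 0.972, -0.0, 0.0]
contact_force: [-0.3, -0.2, -3.3]
opening: 0.197
time: 13.5
eef_pos: [0.5521, -0.087, 0.1617]
tcp_rot: [-0.235, 0.972, 0.0, 0.0]
contact_force: [-1.0, 0.6, -3.1]
opening: 0.198
t 13.6 tcp [ 0.5518 -0.0871  0.1616] yaw 207.18 tilt(zx,zy) [-0.02 -0.  ] F [ 0.27 -0.17 -3.47] T [-0.03 -0.06  0.  ] open 0.198 q6 -2.38
turn rv deg (tool) [ 0.01 -0.01 -0.02]
rel to bail: x -1.2 y -0.1 wire above seat 23.4
```

View pics/s10z.png

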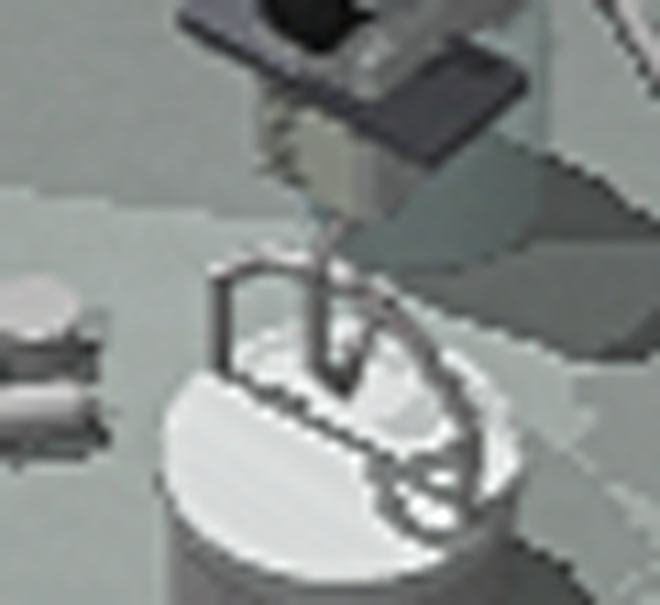

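View pics/so10.png

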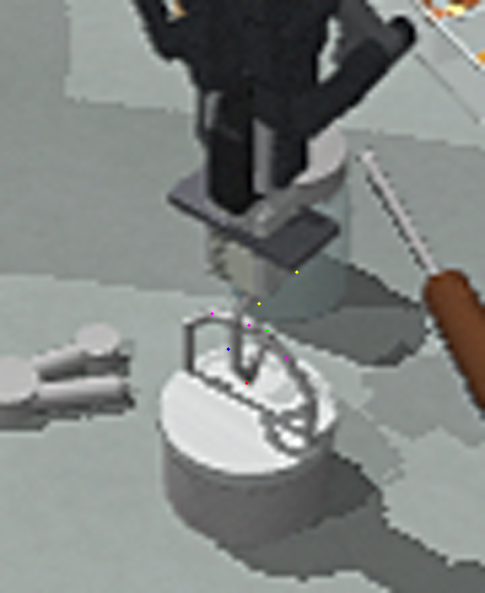

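```bash
cat > fz.py <<'E'
import sys
from tgt import *
n=int(sys.argv[1]);F=[];Z=[]
for i in range(n):
    read_camera('side'); s=get_state(); F.append(s['contact_force']);Z.append(s['eef_pos'])
F=np.array(F);Z=np.array(Z)
print('t',round(s['time'],2),'F mean',np.round(F.mean(0),2),'sd',np.round(F.std(0),2),'pos',np.round(Z.mean(0)*1000,2),'sd',np.round(Z.std(0)*1000,2),'Fz',np.round(F[:,2],1))
E
python3 fz.py 12; python3 -m crank '[[1,0,0,-0.2,0,0,0],[1,0,0,-0.4,0,0,0],[1,0,0,-0.5,0,0,0],[1,0,0,-0.4,0,0,0],[1,0,0,-0.2,0,0,0]]'; python3 fz.py 8
```

```text
t 14.2 F mean [-0.12 -0.06 -2.47] sd [0.4  0.3  0.46] pos [551.78 -87.22 161.73] sd [0.05 0.02 0.03] Fz [-2.6 -3.1 -1.7 -2.2 -2.6 -1.9 -3.  -2.3 -1.8 -2.7 -2.9 -2.8]
time: 14.7
eef_pos: [0.5523, -0.0873, 0.1797]
tcp_rot: [-0.235, 0.972, -0.0, 0.001]
contact_force: [-0.4, 0.8, -2.3]
opening: 0.2
t 15.1 F mean [ 0.07  0.   -2.45] sd [0.75 0.51 0.57] pos [551.89 -87.17 178.85] sd [0.24 0.08 0.49] Fz [-1.2 -2.9 -2.7 -2.3 -2.9 -2.  -2.6 -3. ]
```

```bash
python3 -m crank '[[1,0,0,-0.08,0,0,0],[1,0,0,-0.08,0,0,0],[1,0,0,-0.08,0,0,0],[1,0,0,-0.06,0,0,0],[1,0,0,0,0,0,0]]'; python3 fz.py 6; python3 look.py 11;python3 -c "
import cv2
im=cv2.imread('pics/s11.png')[240:300,300:360]
cv2.imwrite('pics/s11z.png',cv2.resize(im,None,fx=10,fy=10,interpolation=cv2.INTER_CUBIC))"
```

```text
time: 15.6
eef_pos: [0.552, -0.0872, 0.1819]
tcp_rot: [-0.235, 0.972, -0.0, 0.0]
contact_force: [-0.4, 0.4, -2.6]
opening: 0.198
t 15.9 F mean [ 0.2   0.1  -2.23] sd [0.43 0.5  0.48] pos [551.86 -87.17 181.73] sd [0.03 0.01 0.05] Fz [-1.2 -2.3 -2.5 -2.8 -2.3 -2.2]
```

View pics/s11z.png

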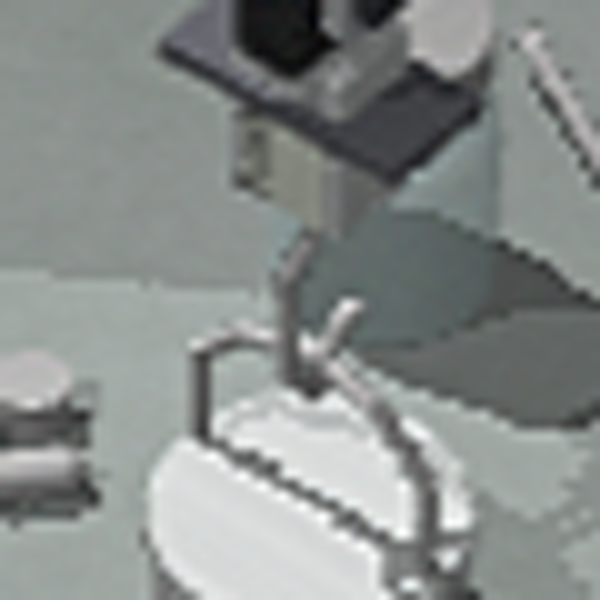

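```bash
python3 -m crank '[[1,0,0,-0.04,0,0,0],[1,0,0,-0.04,0,0,0],[1,0,0,-0.02,0,0,0]]'; python3 fz.py 6;  python3 -m crank '[[1,0,0,-0.04,0,0,0],[1,0,0,-0.04,0,0,0],[1,0,0,-0.02,0,0,0]]'; python3 fz.py 6
```

```text
time: 16.3
eef_pos: [0.5519, -0.0871, 0.1827]
tcp_rot: [-0.235, 0.972, 0.0, 0.0]
contact_force: [-0.2, -0.1, -3.1]
opening: 0.199
t 16.6 F mean [ 0.21  0.15 -2.97] sd [0.48 0.28 0.5 ] pos [551.88 -87.11 182.69] sd [0.   0.01 0.01] Fz [-2.1 -2.4 -3.5 -3.3 -3.2 -3.3]
time: 16.9
eef_pos: [0.5519, -0.0871, 0.1836]
tcp_rot: [-0.235, 0.972, 0.0, 0.0]
contact_force: [1.1, -0.1, -4.2]
opening: 0.202
t 17.2 F mean [ 0.54  0.06 -3.98] sd [0.39 0.54 0.39] pos [551.85 -87.11 183.65] sd [0.02 0.02 0.01] Fz [-3.3 -3.9 -4.6 -4.  -4.3 -3.8]
```

```bash
python3 -m crank '[[1,0,0,-0.02,0,0,0],[1,0,0,0,0,0,0]]'; python3 fz.py 16
```

```text
time: 17.4
eef_pos: [0.5519, -0.0871, 0.1839]
tcp_rot: [-0.235, 0.972, 0.0, -0.0]
contact_force: [0.4, 0.6, -4.4]
opening: 0.199
t 18.2 F mean [ 0.52  0.46 -3.95] sd [0.67 0.46 0.45] pos [551.86 -87.15 183.92] sd [0.01 0.01 0.01] Fz [-3.5 -4.  -4.3 -4.3 -4.6 -4.7 -4.1 -3.7 -4.1 -3.7 -4.  -3.3 -4.  -2.9
 -3.7 -4.2]
```

```bash
python3 -m crank '[[1,0,0,-0.01,0,0,0],[1,0,0,0,0,0,0]]'; python3 fz.py 22
```

```text
time: 18.4
eef_pos: [0.5519, -0.0872, 0.184]
tcp_rot: [-0.235, 0.972, 0.0, -0.0]
contact_force: [0.7, 0.4, -3.8]
opening: 0.202
t 19.5 F mean [ 0.61  0.45 -3.83] sd [0.45 0.49 0.54] pos [551.86 -87.16 184.03] sd [0.01 0.01 0.01] Fz [-3.2 -4.6 -4.3 -3.5 -3.7 -3.7 -3.3 -3.4 -4.  -3.1 -4.  -3.7 -3.2 -3.8
 -4.1 -3.7 -3.5 -5.2 -3.9 -4.9 -4.  -3.4]
```

```bash
python3 -m crank '[[1,-0.04,0,0,0,0,0],[1,-0.04,0,0,0,0,0],[1,-0.04,0,0,0,0,0]]'; python3 fz.py 10; python3 rel.py
```

```text
time: 19.8
eef_pos: [0.5527, -0.0867, 0.184]
tcp_rot: [-0.235, 0.972, -0.0, -0.0]
contact_force: [-0.5, 0.1, -2.7]
opening: 0.199
t 20.3 F mean [-0.46  0.06 -3.34] sd [0.57 0.55 0.44] pos [552.73 -86.71 183.97] sd [0.03 0.02 0.01] Fz [-3.9 -3.  -3.7 -2.8 -3.3 -3.7 -3.1 -2.9 -2.9 -4.1]
t 20.3 tcp [ 0.5528 -0.0867  0.184 ] yaw 207.18 tilt(zx,zy) [-0.02 -0.01] F [-1.47 -0.55 -4.08] T [-0.08  0.17  0.02] open 0.2 q6 -2.38
turn rv deg (tool) [ 0.   -0.02 -0.02]
rel to bail: x -0.1 y -0.2 wire above seat 1.0
```

```bash
python3 -m crank '[[1,0.03,0,-0.03,0,0,0],[1,0,0,-0.03,0,0,0],[1,0,0,0,0,0,0]]'; python3 fz.py 12
```

```text
time: 20.6
eef_pos: [0.5526, -0.0867, 0.1845]
tcp_rot: [-0.235, 0.972, 0.0, -0.0]
contact_force: [-0.1, -0.2, -4.0]
opening: 0.2
t 21.2 F mean [-0.4  -0.28 -4.43] sd [0.5  0.55 0.49] pos [552.64 -86.74 184.56] sd [0.01 0.01 0.03] Fz [-3.9 -3.7 -4.2 -4.3 -4.7 -4.5 -4.1 -5.4 -5.  -5.1 -4.1 -4.3]
```

```bash
python3 fz.py 16; python3 rel.py
```

```text
t 22.0 F mean [-0.43 -0.18 -4.44] sd [0.48 0.48 0.58] pos [552.65 -86.74 184.62] sd [0.01 0.01 0.01] Fz [-4.3 -4.  -3.6 -4.9 -5.2 -4.  -3.8 -4.2 -5.5 -4.4 -3.3 -4.8 -5.  -4.6
 -5.  -4.7]
t 22.0 tcp [ 0.5527 -0.0867  0.1846] yaw 207.18 tilt(zx,zy) [-0.  0.] F [-0.4   0.49 -4.65] T [-0.03  0.12 -0.04] open 0.202 q6 -2.38
turn rv deg (tool) [ 0.   -0.   -0.02]
rel to bail: x -0.2 y -0.1 wire above seat 0.4
```

```bash
python3 -m crank '[[1,0.03,0,0.01,0,0,0],[1,0,0,0,0,0,0]]'; python3 fz.py 26; python3 rel.py
```

```text
time: 22.2
eef_pos: [0.5525, -0.0868, 0.1846]
tcp_rot: [-0.235, 0.972, 0.0, 0.0]
contact_force: [0.3, 0.2, -4.2]
opening: 0.2
t 23.5 F mean [-0.01  0.23 -4.38] sd [0.59 0.55 0.51] pos [552.46 -86.86 184.56] sd [0.02 0.02 0.02] Fz [-4.  -4.6 -3.7 -4.7 -3.9 -5.2 -4.6 -5.3 -4.  -4.  -4.2 -4.6 -3.6 -3.8
 -4.5 -4.3 -3.3 -5.1 -4.3 -5.1 -4.9 -4.5 -4.6 -3.8 -4.8 -4.4]
t 23.5 tcp [ 0.5524 -0.0869  0.1845] yaw 207.17 tilt(zx,zy) [0. 0.] F [ 0.21 -0.77 -4.37] T [ 0.09 -0.02  0.03] open 0.198 q6 -2.38
turn rv deg (tool) [ 0.    0.   -0.03]
rel to bail: x -0.5 y -0.2 wire above seat 0.5
```

```bash
python3 -m crank '[[1,0,0,-0.04,0,0,0],[1,0,0,-0.06,0,0,0],[1,0,0,-0.06,0,0,0],[1,0,0,-0.06,0,0,0],[1,0,0,-0.06,0,0,0]]'; python3 -m crank '[[1,0,0,-0.06,0,0,0],[1,0,0,-0.06,0,0,0],[1,0,0,-0.08,0,0,0],[1,0,0,-0.08,0,0,0],[1,0,0,-0.08,0,0,0]]'; python3 fz.py 4
```

```text
time: 24.0
eef_pos: [0.552, -0.0868, 0.1869]
tcp_rot: [-0.235, 0.972, 0.0, -0.001]
contact_force: [0.9, 0.2, -6.7]
opening: 0.206
time: 24.5
eef_pos: [0.5524, -0.0869, 0.191]
tcp_rot: [-0.235, 0.972, -0.0, 0.0]
contact_force: [0.3, 0.8, -6.4]
opening: 0.2
t 24.7 F mean [-0.08  0.08 -6.36] sd [0.35 0.37 0.21] pos [552.48 -86.91 191.1 ] sd [0.04 0.02 0.1 ] Fz [-6.4 -6.2 -6.1 -6.7]
```

```bash
python3 -m crank '[[1,0,0,-0.05,0,0,0],[1,0,0,-0.1,0,0,0],[1,0,0,-0.15,0,0,0],[1,0,0,-0.2,0,0,0],[1,0,0,-0.2,0,0,0]]'; python3 -m crank '[[1,0,0,-0.2,0,0,0],[1,0,0,-0.2,0,0,0],[1,0,0,-0.15,0,0,0],[1,0,0,-0.1,0,0,0],[1,0,0,-0.05,0,0,0]]'; python3 fz.py 4; python3 look.py 12;python3 -c "
import cv2
im=cv2.imread('pics/s12.png')[225:325,290:370]
cv2.imwrite('pics/s12z.png',cv2.resize(im,None,fx=6,fy=6,interpolation=cv2.INTER_CUBIC))"
```

```text
time: 25.2
eef_pos: [0.5524, -0.0869, 0.1982]
tcp_rot: [-0.235, 0.972, -0.0, 0.0]
contact_force: [-0.4, 0.9, -5.6]
opening: 0.194
time: 25.7
eef_pos: [0.5524, -0.0869, 0.2051]
tcp_rot: [-0.235, 0.972, -0.0, 0.0]
contact_force: [0.4, -0.2, -5.7]
opening: 0.199
t 25.9 F mean [ 0.31 -0.17 -6.7 ] sd [0.39 0.29 0.19] pos [552.4  -86.88 204.94] sd [0.04 0.02 0.1 ] Fz [-6.5 -6.6 -6.6 -7. ]
```

View pics/s12z.png

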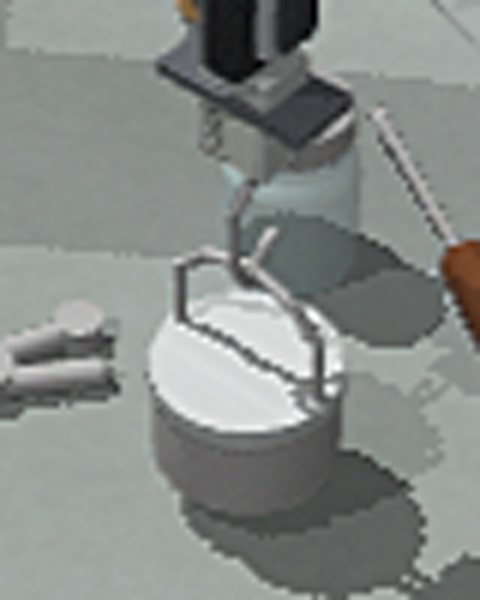

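```bash
python3 fz.py 34; python3 look.py 13;python3 -c "
import cv2
im=cv2.imread('pics/s13.png')[225:325,290:370]
cv2.imwrite('pics/s13z.png',cv2.resize(im,None,fx=6,fy=6,interpolation=cv2.INTER_CUBIC))
a=cv2.imread('pics/s12.png').astype(int);b=cv2.imread('pics/s13.png').astype(int);print(abs(a-b)[225:325,290:370].mean())"
```

```text
t 27.7 F mean [ 0.   -0.01 -6.14] sd [0.44 0.52 0.52] pos [552.39 -86.89 204.91] sd [0.02 0.01 0.04] Fz [-6.5 -5.1 -7.  -5.7 -5.8 -6.1 -6.4 -6.9 -6.2 -5.7 -6.1 -6.9 -5.6 -6.2
 -6.7 -6.5 -6.1 -6.2 -5.8 -6.2 -6.4 -5.8 -5.  -5.2 -6.2 -6.2 -6.5 -7.
 -5.6 -5.9 -6.1 -6.8 -6.9 -5.9]
1.415625
```

View pics/s13z.png

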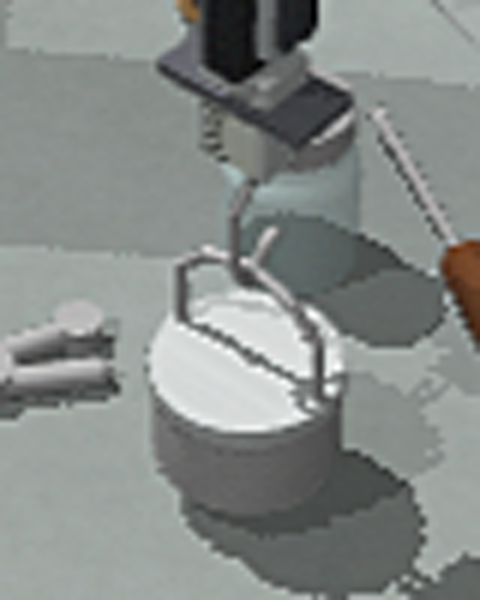

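```bash
python3 -m crank '[[1,0,0,0.05,0,0,0],[1,0,0,0.1,0,0,0],[1,0,0,0.2,0,0,0],[1,0,0,0.25,0,0,0],[1,0,0,0.25,0,0,0]]'; python3 -m crank '[[1,0,0,0.25,0,0,0],[1,0,0,0.2,0,0,0],[1,0,0,0.1,0,0,0],[1,0,0,0.06,0,0,0],[1,0,0,0.05,0,0,0]]'; python3 -m crank '[[1,0,0,0.05,0,0,0],[1,0,0,0.05,0,0,0],[1,0,0,0.05,0,0,0],[1,0,0,0.05,0,0,0],[1,0,0,0.05,0,0,0]]'; python3 -m crank '[[1,0,0,0.05,0,0,0],[1,0,0,0.05,0,0,0],[1,0,0,0.05,0,0,0],[1,0,0,0.05,0,0,0],[1,0,0,0.05,0,0,0]]'; python3 fz.py 4
```

```text
time: 28.3
eef_pos: [0.5523, -0.0869, 0.1961]
tcp_rot: [-0.235, 0.972, 0.0, -0.0]
contact_force: [0.2, -0.6, -6.1]
opening: 0.197
time: 28.8
eef_pos: [0.5525, -0.0869, 0.1899]
tcp_rot: [-0.235, 0.972, -0.0, 0.0]
contact_force: [0.2, 0.3, -6.4]
opening: 0.196
time: 29.3
eef_pos: [0.5524, -0.0869, 0.1873]
tcp_rot: [-0.235, 0.972, -0.0, 0.0]
contact_force: [0.3, -0.6, -6.7]
opening: 0.201
time: 29.8
eef_pos: [0.5527, -0.0871, 0.1852]
tcp_rot: [-0.235, 0.972, -0.0, 0.0]
contact_force: [-0.3, -0.9, -5.5]
opening: 0.199
t 30.0 F mean [ 0.24 -0.25 -4.32] sd [0.64 0.41 0.35] pos [552.64 -87.06 185.13] sd [0.02 0.02 0.01] Fz [-4.8 -4.4 -4.3 -3.8]
```

```bash
python3 -m crank '[[1,0,0,0.06,0,0,0],[1,0,0,0.08,0,0,0],[1,0,0,0.1,0,0,0],[1,0,0,0.2,0,0,0],[1,0,0,0.4,0,0,0]]'; python3 -m crank '[[1,0,0,0.5,0,0,0],[1,0,0,0.5,0,0,0],[1,0,0,0.3,0,0,0],[1,0,0,0.15,0,0,0],[1,0,0,0,0,0,0]]'; python3 fz.py 3; python3 rel.py; python3 look.py 14;python3 -c "
import cv2
im=cv2.imread('pics/s14.png')[245:325,290:370]
cv2.imwrite('pics/s14z.png',cv2.resize(im,None,fx=7,fy=7,interpolation=cv2.INTER_CUBIC))"
```

```text
time: 30.5
eef_pos: [0.5529, -0.0869, 0.1769]
tcp_rot: [-0.235, 0.972, -0.0, 0.001]
contact_force: [-0.1, 0.5, -3.3]
opening: 0.197
time: 31.0
eef_pos: [0.5522, -0.0868, 0.1615]
tcp_rot: [-0.235, 0.972, 0.0, -0.0]
contact_force: [0.7, -0.3, -2.0]
opening: 0.199
t 31.15 F mean [ 0.03  0.23 -2.13] sd [0.38 0.47 0.49] pos [552.5  -86.92 162.04] sd [0.09 0.03 0.16] Fz [-2.6 -2.3 -1.5]
t 31.15 tcp [ 0.5526 -0.0869  0.1622] yaw 207.17 tilt(zx,zy) [ 0.03 -0.01] F [-0.41  0.75 -1.47] T [ 0.02  0.01 -0.01] open 0.197 q6 -2.38
turn rv deg (tool) [-0.02  0.02 -0.03]
rel to bail: x -0.4 y -0.3 wire above seat 22.8
```

View pics/s14z.png

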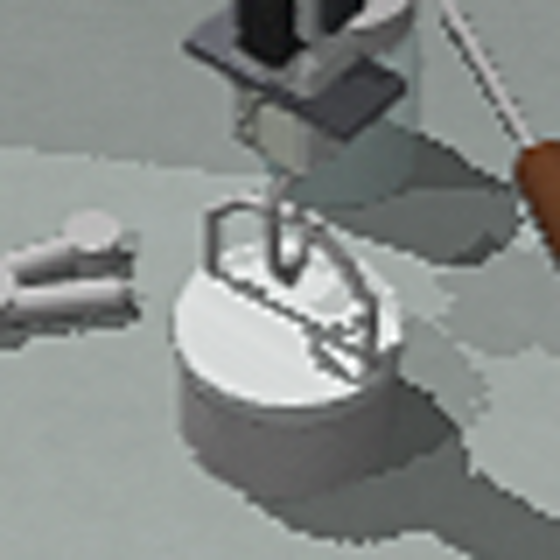

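```bash
python3 -m crank '[[1,0.2,0,0,0,0,0],[1,0.5,0,0,0,0,0],[1,0.6,0,0,0,0,0],[1,0.8,0,0,0,0,0],[1,0.9,0,0,0,0,0]]'; python3 -m crank '[[1,1,0,0,0,0,0],[1,1,0,0,0,0,0],[1,0.8,0,0,0,0,0],[1,0.4,0,-0.5,0,0,0],[1,0,0,-1,0,0,0]]'; python3 -m crank '[[1,0,0,-2,0,0,0],[1,0,0,-2.5,0,0,0],[1,0,0,-2,0,0,0],[1,0,0,-1,0,0,0],[1,0,0,0,0,0,0]]'; python3 -c "
from tgt import *
save('side','s15.png');
to((.4555,.2341,.2505),186.48)"
```

```text
time: 31.75
eef_pos: [0.525, -0.1009, 0.1619]
tcp_rot: [-0.235, 0.972, -0.0, -0.0]
contact_force: [-0.4, -0.0, -2.9]
opening: 0.198
time: 32.25
eef_pos: [0.4962, -0.1152, 0.1766]
tcp_rot: [-0.235, 0.972, 0.001, -0.001]
contact_force: [0.0, -0.5, -2.3]
opening: 0.202
time: 32.75
eef_pos: [0.4985, -0.1156, 0.2545]
tcp_rot: [-0.235, 0.972, -0.001, 0.002]
contact_force: [0.5, 0.3, -2.7]
opening: 0.199
t 32.8 tcp [ 0.4977 -0.1152  0.2527] yaw 207.19 tilt(zx,zy) [ 0.09 -0.04] F [-0.89 -0.35 -3.3 ] T [ 0.05  0.01 -0.04] open 0.202 q6 -2.47
world d cm [-4.22 34.93 -0.22] tool cm [-12.21  33.     0.19]
turn rv deg (tool) [-0.06  0.07 20.71]
```

View pics/s15.png

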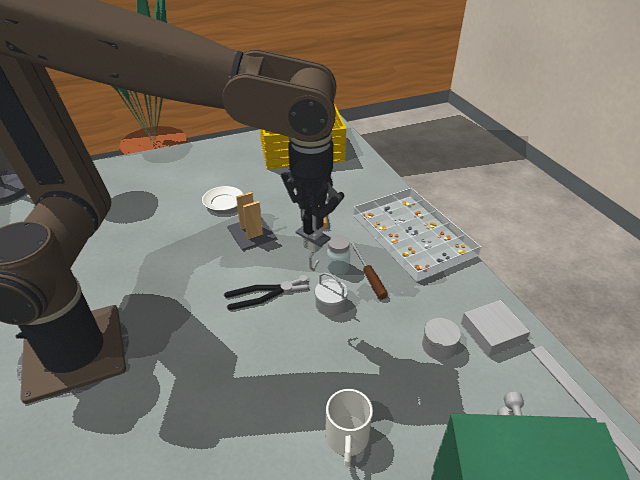

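```bash
python3 -m crank '[[1,0,0.5,0,0,0,3],[1,0,1,0,0,0,6],[1,0,1.5,0,0,0,6],[1,0,2,0,0,0,4],[1,0,3,0,0,0,1.7]]'; python3 -c "
from tgt import *
to((.4555,.2341,.2505),186.48)"
```

```text
time: 33.3
eef_pos: [0.4768, -0.038, 0.25]
tcp_rot: [-0.055, 0.999, 0.0, -0.001]
contact_force: [-0.0, 0.1, -2.5]
opening: 0.197
t 33.3 tcp [ 0.4768 -0.038   0.25  ] yaw 186.25 tilt(zx,zy) [-0.17  0.03] F [-0.04  0.07 -2.54] T [ 0.01 -0.   -0.03] open 0.197 q6 -1.97
world d cm [-2.13 27.21  0.05] tool cm [-0.85 27.28 -0.03]
turn rv deg (tool) [ 0.05 -0.17 -0.23]
```

```bash
python3 -m crank '[[1,-0.1,4,0,0,0,0],[1,-0.1,4,0,0,0,0],[1,-0.1,4,0,0,0,0],[1,-0.1,4,0,0,0,0],[1,-0.1,4,0,0,0,0]]';python3 -m crank '[[1,0,3,0,0,0,0],[1,0,1.5,0,0,0,0],[1,0,0.5,0,0,0,0],[1,0,0,0,0,0,0],[1,0,0,0,0,0,0]]'; python3 -c "
from tgt import *
to((.4555,.2341,.2505),186.48)"
```

```text
time: 33.8
eef_pos: [0.4589, 0.1627, 0.2502]
tcp_rot: [-0.056, 0.998, -0.0, -0.001]
contact_force: [1.5, -0.1, -2.8]
opening: 0.199
time: 34.3
eef_pos: [0.4543, 0.2101, 0.2512]
tcp_rot: [-0.056, 0.998, -0.0, -0.001]
contact_force: [-0.3, 1.0, -2.3]
opening: 0.203
t 34.3 tcp [0.4543 0.2101 0.2512] yaw 186.44 tilt(zx,zy) [-0.07 -0.04] F [-0.29  1.01 -2.34] T [ 0.05  0.05 -0.  ] open 0.203 q6 -1.45
world d cm [ 0.12  2.4  -0.07] tool cm [-0.39  2.37  0.06]
turn rv deg (tool) [-0.04 -0.07 -0.04]
```

```bash
python3 -m crank '[[1,-0.2,0.8,0,0,0,0],[1,-0.1,1,0,0,0,0],[1,-0.05,0.5,0,0,0,0],[1,0,0,0,0,0,0],[1,0,0,0,0,0,0]]';python3 fz.py 3
python3 - <<'E'
from tgt import *
b=read_camera('side');im=b['color'][:,:,::-1]
cv2.imwrite('pics/s16.png',np.hstack([cv2.resize(x[110:260,200:300],None,fx=4,fy=4,interpolation=cv2.INTER_CUBIC) for x in (cv2.imread('pics/s6.png'),im)]))
to((.4555,.2341,.2505),186.48)
E
```

```text
time: 34.8
eef_pos: [0.4553, 0.2342, 0.2519]
tcp_rot: [-0.057, 0.998, -0.0, -0.0]
contact_force: [0.6, 0.3, -1.9]
opening: 0.196
t 34.95 F mean [ 0.58 -0.11 -2.47] sd [0.63 0.64 0.11] pos [455.36 234.   251.92] sd [0.01 0.06 0.  ] Fz [-2.6 -2.5 -2.3]
t 35.0 tcp [0.4554 0.2339 0.2519] yaw 186.46 tilt(zx,zy) [-0.   -0.01] F [ 0.24  0.18 -1.97] T [-0.01  0.01 -0.01] open 0.199 q6 -1.41
world d cm [ 0.01  0.02 -0.14] tool cm [-0.02  0.02  0.14]
turn rv deg (tool) [-0.01 -0.   -0.02]
```

View pics/s16.png

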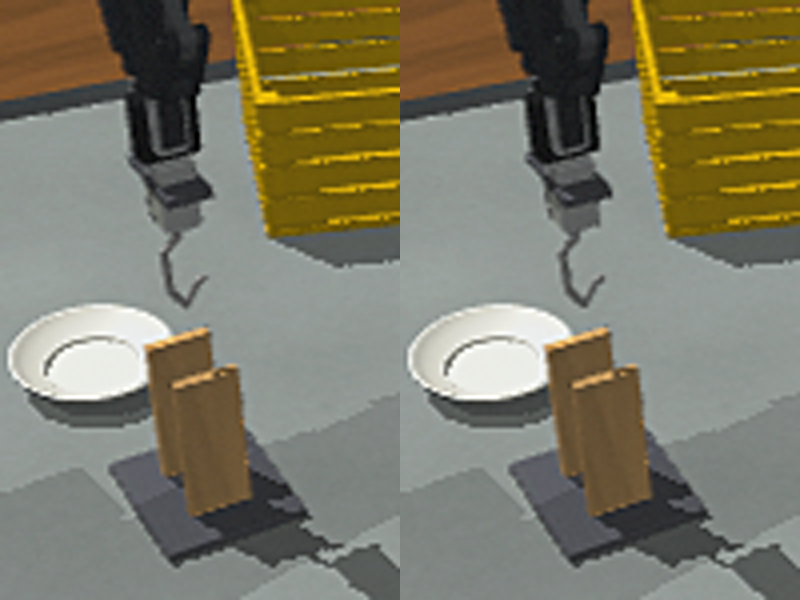

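```bash
python3 -m crank '[[1,0,0,0.6,0,0,0],[1,0,0,1.4,0,0,0],[1,0,0,2,0,0,0],[1,0,0,2,0,0,0],[1,0,0,2,0,0,0]]'; python3 -m crank '[[1,0,0,2,0,0,0],[1,0,0,1.2,0,0,0],[1,0,0,0.6,0,0,0],[1,0,0,0.3,0,0,0],[1,0,0,0,0,0,0]]'; python3 fz.py 4;  python3 -c "
from tgt import *
to((.4555,.2341,.1211),186.48)"
```

```text
time: 35.5
eef_pos: [0.4547, 0.2338, 0.1698]
tcp_rot: [-0.056, 0.998, -0.0, -0.001]
contact_force: [0.5, -0.5, -2.7]
opening: 0.196
time: 36.0
eef_pos: [0.4556, 0.2341, 0.1311]
tcp_rot: [-0.056, 0.998, 0.0, 0.0]
contact_force: [0.5, -0.0, -1.4]
opening: 0.199
t 36.2 F mean [ 0.18  0.46 -2.46] sd [0.31 0.23 0.58] pos [456.04 234.28 131.87] sd [0.06 0.03 0.14] Fz [-2.  -2.3 -2.1 -3.4]
t 36.2 tcp [0.456  0.2343 0.1319] yaw 186.47 tilt(zx,zy) [0.11 0.03] F [-0.11  0.31 -3.43] T [ 0.02 -0.03 -0.04] open 0.203 q6 -1.41
world d cm [-0.05 -0.02 -1.08] tool cm [ 0.06 -0.01  1.08]
turn rv deg (tool) [ 0.02  0.11 -0.  ]
```

```bash
python3 -m crank '[[1,0,0,0.4,0,0,0],[1,0,0,0.3,0,0,0],[1,0,0,0.15,0,0,0],[1,0,0,0.08,0,0,0],[1,0,0,0,0,0,0]]'; python3 fz.py 5; python3 -m crank '[[1,0,0,0.05,0,0,0],[1,0,0,0.05,0,0,0],[1,0,0,0,0,0,0]]';python3 fz.py 5
```

```text
time: 36.7
eef_pos: [0.4553, 0.2341, 0.1214]
tcp_rot: [-0.056, 0.998, -0.0, -0.0]
contact_force: [-0.2, 0.6, -1.5]
opening: 0.198
t 36.95 F mean [-0.26  0.01 -2.65] sd [0.53 0.46 0.62] pos [455.42 234.1  121.68] sd [0.04 0.01 0.07] Fz [-2.3 -2.8 -3.5 -1.7 -2.9]
time: 37.25
eef_pos: [0.4555, 0.2341, 0.1211]
tcp_rot: [-0.057, 0.998, 0.0, 0.0]
contact_force: [-1.4, 0.3, -0.1]
opening: 0.197
t 37.5 F mean [-0.68 -0.58  1.86] sd [0.64 0.62 0.73] pos [455.54 234.13 121.16] sd [0.01 0.01 0.01] Fz [0.7 1.6 2.  2.2 2.9]
```

```bash
python3 -m crank '[[0.6,0,0,0,0,0,0],[0.5,0,0,0,0,0,0],[0.3,0,0,0,0,0,0],[0,0,0,0,0,0,0],[0,0,0,0,0,0,0]]' 30; python3 -m crank '[[0,0,0,0,0,0,0],[0,0,0,-0.5,0,0,0],[0,0,0,-1,0,0,0],[0,0,0,-2,0,0,0],[0,0,0,-3,0,0,0]]'; python3 -m crank '[[0,0,0,-4,0,0,0],[0,0,0,-4,0,0,0],[0,0,0,-2,0,0,0],[0,0,0,-0.5,0,0,0],[0,0,0,0,0,0,0]]'
python3 - <<'E'
from tgt import *
b=save('side','s17.png');im=b['color'][:,:,::-1]
cv2.imwrite('pics/s17z.png',np.hstack([cv2.resize(x[110:260,200:300],None,fx=4,fy=4,interpolation=cv2.INTER_CUBIC) for x in (cv2.imread('pics/s0.png'),im)]))
to()
E
```

```text
time: 38.0
eef_pos: [0.4554, 0.2341, 0.1205]
tcp_rot: [-0.056, 0.998, 0.0, 0.0]
contact_force: [0.4, 0.1, 0.1]
opening: 0.504
time: 38.5
eef_pos: [0.4543, 0.2338, 0.1854]
tcp_rot: [-0.056, 0.998, -0.0, -0.002]
contact_force: [0.7, 1.3, -0.4]
opening: 0.501
time: 39.0
eef_pos: [0.4556, 0.2342, 0.2917]
tcp_rot: [-0.056, 0.998, 0.0, 0.001]
contact_force: [-0.4, 0.6, -0.7]
opening: 0.498
t 39.05 tcp [0.455  0.234  0.2899] yaw 186.48 tilt(zx,zy) [-0.05 -0.02] F [ 0.45 -0.11 -0.75] T [0.   0.04 0.03] open 0.505 q6 -1.41
```

View pics/s17z.png

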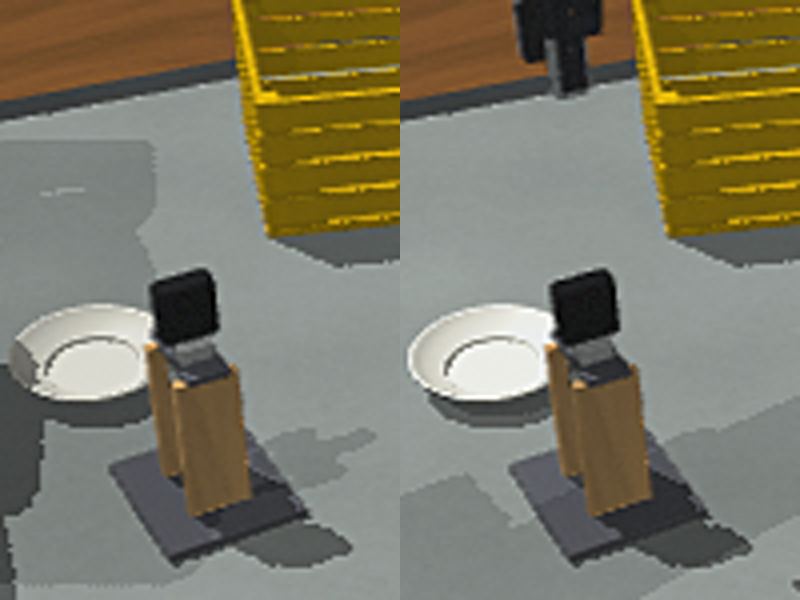

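View pics/s17.png

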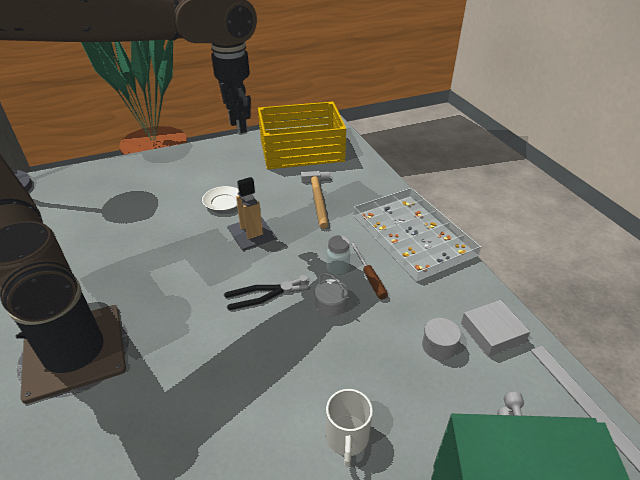

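```bash
python3 -m crank '[[0,0,0,0,0,0,0],[0,0,0,0,0,0,0]]'
python3 - <<'E'
import cv2,numpy as np
a=cv2.imread('pics/s0.png');b=cv2.imread('pics/s17.png')
cv2.imwrite('pics/cmp.png',np.hstack([cv2.resize(x[260:325,300:365],None,fx=6,fy=6,interpolation=cv2.INTER_CUBIC) for x in(a,b)]))
E
```

```text
time: 39.25
eef_pos: [0.4546, 0.2338, 0.2886]
tcp_rot: [-0.056, 0.998, -0.0, -0.002]
contact_force: [-0.4, -0.6, 0.1]
opening: 0.501
```

View pics/cmp.png

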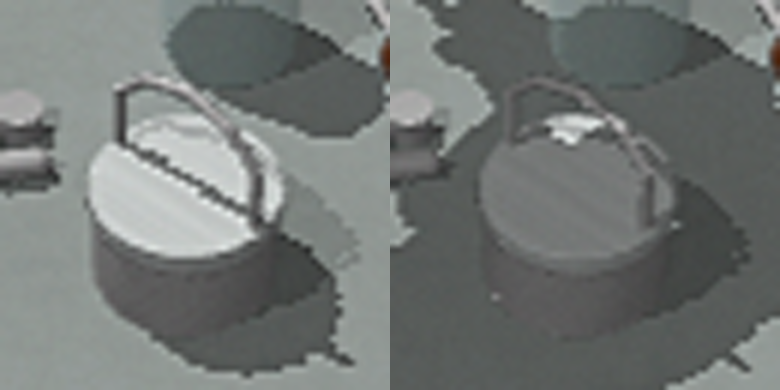

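The canister stands at the same pixels as before, upright, with its arch at the same angle. Only the arm's shadow differs.

```bash
python3 -c "
from plant import *
print(sign_off())"
```

```text
the job is handed in; nothing more can be done
None
```

The canister is weighed at about 0.37–0.38 kg (3.7 N net), and the job was handed in at about 39 s of the 67 s allowed.

- **Light pull:** The final hold was about 1.9 N for 1.3 s, with the canister still standing. I had paused at about 1.5 N before that. A sideways force at the hook showed it sat about 1 mm off, so I re-centred it under light pull until that force went to zero.
- **Lift and reading:** It hung about 19 mm off the table for roughly 2 s, still and level in the pictures.
- **Lowering and return:** I set it down slowly, unhooked it and hung the scale back in its stand. The gripper then opened and rose clear.

**Last checks:** The final side picture shows the canister, scale and stand where they were in the first one, with everything else looking undisturbed. The force reading is back to about zero.

**What disagreed:**
- **Fingertip height:** The pictures put the fingertips about 35 mm higher than the reported TCP and `tip_extent` give. My first grip caught only the top edge of the block, so I opened in place and gripped lower before lifting.
- **Camera agreement:** The two cameras differed by 3–5 mm in y, and I used a fit to both.
- **Force noise:** Single force readings scatter by about 0.5 N, so the forces above are averages.

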